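# Tighten the test jig's cover knobs crosswise in two passes

## Robot

A 7-joint arm with a two-finger parallel gripper is mounted at the origin on a cart in front of the work surface, level with it; the furniture and walls round the work are solid. World frame = base frame: x ahead of the robot, y to its left, z up, the work surface at z = 0. Lengths are in mm, angles in rad, forces in N, time in s.
With the tool pointing down it reaches from about 400 to 850 mm from the base axis. Payload 10.4 kg.
Tool frame: the origin (TCP) lies at the very end of the fingers, on their centre line; the grasp point (between the pads) lies 19 mm behind it (robot.grip_depth is the distance from the TCP to the grasp point, in mm); z points along the fingers, y is the direction in which the jaws open and shut (so a half turn about z gives the same grasp; the last joint's range is limited). The gripper opens to 87 mm and grips with 3 to 60 N. Pads are 19 mm wide; open, the fingers measure 117 mm over their backs; the gripper's body (75 mm by 190 mm) begins 51 mm behind the grasp point.
Start: joints at [1.254, 0.332, -0.065, 1.46, 0.022, 1.35, -0.088], TCP at [181.016, -598.235, 222.576] pointing down, gripper open.
Joint ranges: [-2.6, 2.6], [-0.5, 2.12], [-1.47, 1.34], [0.16, 2.42], [-1.27, 4.41], [0.06, 2.06], [-2.6, 2.6]. Speed limits (rad/s): [2.22, 2.22, 2.79, 2.79, 3.14, 3.14, 3.14].

## Interface

Orientations are given as a unit quaternion [x, y, z, w].
In Python, from plant import robot, hand, planner, imaging, job gives the robot as it stands. Calls block until the motion is done:
- robot.goto(position, orientation): joint-space move of the TCP to a pose.
- robot.movel(position, rate=150, frame=None, guard=None): straight line of the TCP; frame=None keeps the orientation; rate is the mean speed in mm/s. With guard (N) it stops when the force on the tool has changed by that much, and returns True; else False.
- robot.goto_joints(angles): joint-space move.
- hand.move_gripper(opening, force=None): opening from 0.0 (shut) to 1.0 (fully open); force is the grip in N (None keeps the last); returns when the fingers have stopped.
- robot.pause(seconds).
- planner.ik(position, orientation): joint angles nearest the present ones, or None.
- robot.state(): the state.
- imaging.read_camera(name): name is "scene" or "top" or "wrist"; returns a dict with "img" (420x560x3 uint8, blue, green, red), "z_map" (420x560 float32, mm along the optical axis (not along the pixel's ray), 0 where there is no reading), "camera_matrix" (3x3 intrinsics, pixels), "dist_coeffs" ([k1, k2, p1, p2, k3] as OpenCV has them; the pictures are not rectified), "extrinsics" (4x4, takes a point from camera to world coordinates). Camera axes: x right, y down, z forward; pixel columns grow to the right and rows downward; lengths in mm; the calibration is good to about 2 mm. A picture is of the moment at which its call begins.
A pose or a line that the arm cannot do raises robot.Unreachable and nothing moves.
- job.close_job(): hands the job in, once; it reports no verdict.
The state is a dict: "clock": time; "q": joint angles; "qvel": joint speeds; "joint_efforts": joint torques, N m; "tool_pos": TCP position; "ee_rot": TCP orientation; "contact_force": force on the tool from outside, world axes, zero at the start; "ft_torque": the same for the moment, N m; "grip_width": opening from 0.0 (shut) to 1.0 (fully open).
Only numpy, scipy, OpenCV 4.12 (cv2) and the standard library are available. Lean on these libraries where they do the work, as an engineer would, in place of code of your own. Each camera call takes 0.05 s, during which the arm holds its last target.

## Task

Tighten the four wing knobs of the sloping test jig's cover crosswise and a little at a time: turn one clockwise until its steel pointer is about at its half-way mark, then the diagonally opposite one, then the other diagonal pair; when all four stand at about half-way, go round again crosswise and turn each until its pointer is at the stop pin. The wings have free play before they take their pointers along, so go by the pointers, not the wings. Do not disturb the things standing round the jig.

Things in the scene. Friction and masses are not known exactly. Their poses are not given: they have to be found in the camera images.
- jig: Board test jig, fixed to the bench: base plate 170 x 190 mm under a cover that slopes 24 degrees, low at the front, high at the back. Origin: middle of the base's underside. x: level, from front edge to back edge; y: its left; z up. The cover faces outward along (-0.407, 0, 0.914) in this frame, so the tool leans 24 degrees towards the front.
- cover_mid (a point): Middle of the cover's top face (axes as the jig's). Cover 184 x 184 mm, an grey metal frame with a clear window over a circuit board. The four knob axes are normal to it, 68 mm up or down the slope and 60 mm left or right of this point.
- handle_mid (a point): Middle of the round-bar lift handle (10 mm bar) that bridges the cover from side to side, 77 mm to either side of this point; its top is 55 mm above the cover. Axes as the jig's. In the way when crossing to a diagonal knob.
- grip_nl (a point): Middle of the near left knob's black wing (seen from the jig's front), 29 mm above the cover. Wing: 46 x 13 x 27 mm bar, 15 to 42 mm above the cover. x: along the bar, y: across the 13 mm, z: knob axis, outward. Clockwise seen from outside tightens. It turns freely (play up to 0.6 rad) before taking its stud along; play stays taken up unless turned back.
- grip_nr (a point): Middle of the near right knob's black wing (seen from the jig's front), 29 mm above the cover. Wing: 46 x 13 x 27 mm bar, 15 to 42 mm above the cover. x: along the bar, y: across the 13 mm, z: knob axis, outward. Clockwise seen from outside tightens. It turns freely (play up to 0.6 rad) before taking its stud along; play stays taken up unless turned back.
- grip_fl (a point): Middle of the far left knob's black wing (seen from the jig's front), 29 mm above the cover. Wing: 46 x 13 x 27 mm bar, 15 to 42 mm above the cover. x: along the bar, y: across the 13 mm, z: knob axis, outward. Clockwise seen from outside tightens. It turns freely (play up to 0.6 rad) before taking its stud along; play stays taken up unless turned back.
- grip_fr (a point): Middle of the far right knob's black wing (seen from the jig's front), 29 mm above the cover. Wing: 46 x 13 x 27 mm bar, 15 to 42 mm above the cover. x: along the bar, y: across the 13 mm, z: knob axis, outward. Clockwise seen from outside tightens. It turns freely (play up to 0.6 rad) before taking its stud along; play stays taken up unless turned back.
- stud_nl (a joint): Turn of the near left stud (rad), shown by its flat steel pointer under the wing (37 mm long, top 5 mm above the cover). 0: thin start mark; 0.65: bold half-way mark, towards the cover's middle; 1.3: stop pin, fully tight (hard stop). Grows clockwise with the wing once its play is taken up. Starts at 0 to 0.15. Needs 0.12 N m to turn; stays where left.
- stud_nr (a joint): Turn of the near right stud (rad), shown by its flat steel pointer under the wing (37 mm long, top 5 mm above the cover). 0: thin start mark; 0.65: bold half-way mark, towards the cover's middle; 1.3: stop pin, fully tight (hard stop). Grows clockwise with the wing once its play is taken up. Starts at 0 to 0.15. Needs 0.12 N m to turn; stays where left.
- stud_fl (a joint): Turn of the far left stud (rad), shown by its flat steel pointer under the wing (37 mm long, top 5 mm above the cover). 0: thin start mark; 0.65: bold half-way mark, towards the cover's middle; 1.3: stop pin, fully tight (hard stop). Grows clockwise with the wing once its play is taken up. Starts at 0 to 0.15. Needs 0.12 N m to turn; stays where left.
- stud_fr (a joint): Turn of the far right stud (rad), shown by its flat steel pointer under the wing (37 mm long, top 5 mm above the cover). 0: thin start mark; 0.65: bold half-way mark, towards the cover's middle; 1.3: stop pin, fully tight (hard stop). Grows clockwise with the wing once its play is taken up. Starts at 0 to 0.15. Needs 0.12 N m to turn; stays where left.
- wash_bottle: Bystander: squeeze bottle, 65 mm body, 199 mm tall with a bent spout; on one side of the jig. Origin: middle of the underside of its 65 x 99 mm outline.
- wire_reel: Bystander: reel with two blue flanges, 56 mm wide, 58 mm tall, standing on the other side of the jig. Origin: middle of its underside.
- side_cutters: Bystander: side cutters lying flat, 126 x 53 x 13 mm, left of the jig. Origin: middle of the underside.

How it is judged (in metres and radians):
On the way, in this order (a step that is already met when the one before it is completed fails the run):
1. first pass: one pointer is near half-way (past 0.35 rad) (value of joint any of stud_nl, stud_nr, stud_fl, stud_fr above 0.35 rad), for 0.1 s.
2. first pass: the diagonally opposite pointer too ((value of joint each of stud_nl, stud_fr above 0.35 rad or value of joint each of stud_nr, stud_fl above 0.35 rad)), for 0.1 s.
3. first pass: all four pointers are near half-way (past 0.35 rad), none beyond 0.95 rad before that (value of joint each of stud_nl, stud_nr, stud_fl, stud_fr above 0.35 rad), for 0.1 s.
4. second pass: one pointer is at its stop (past 1.2 rad) (value of joint any of stud_nl, stud_nr, stud_fl, stud_fr above 1.2 rad), for 0.1 s.
5. second pass: the diagonally opposite pointer too ((value of joint each of stud_nl, stud_fr above 1.2 rad or value of joint each of stud_nr, stud_fl above 1.2 rad)), for 0.1 s.
At the end, for the whole second after the job is handed in: All four pointers at their stops (past 1.2 of 1.3 rad) and still, the knobs released, the bystanders at rest within 30 mm of where they stood (value of joint each of stud_nl, stud_nr, stud_fl, stud_fr above 1.2 rad and velocity of joint each of stud_nl, stud_nr, stud_fl, stud_fr below 0.05 rad/s and distance of each of wash_bottle, wire_reel, side_cutters from where it was at the start of the episode below 0.03 m and linear speed of each of wash_bottle, wire_reel, side_cutters below 0.02 m/s); the robot touches nothing.
It fails at once if a pointer was taken far past half-way (beyond 0.95 rad) while another was not yet near half-way (0.35 rad) (value of joint any of stud_nl, stud_nr, stud_fl, stud_fr above 0.95 rad and value of joint any of stud_nl, stud_nr, stud_fl, stud_fr below 0.35 rad).
It fails at once if in the first pass the second knob was next to the first, not diagonally opposite ((value of joint each of stud_nl, stud_nr above 0.35 rad and value of joint each of stud_fl, stud_fr below 0.35 rad) or (value of joint each of stud_fl, stud_fr above 0.35 rad and value of joint each of stud_nl, stud_nr below 0.35 rad) or (value of joint each of stud_nl, stud_fl above 0.35 rad and value of joint each of stud_nr, stud_fr below 0.35 rad) or (value of joint each of stud_nr, stud_fr above 0.35 rad and value of joint each of stud_nl, stud_fl below 0.35 rad)).
It fails at once if in the second pass the second knob was next to the first, not diagonally opposite ((value of joint each of stud_nl, stud_nr above 1.2 rad and value of joint each of stud_fl, stud_fr below 1.2 rad) or (value of joint each of stud_fl, stud_fr above 1.2 rad and value of joint each of stud_nl, stud_nr below 1.2 rad) or (value of joint each of stud_nl, stud_fl above 1.2 rad and value of joint each of stud_nr, stud_fr below 1.2 rad) or (value of joint each of stud_nr, stud_fr above 1.2 rad and value of joint each of stud_nl, stud_fl below 1.2 rad)).
It fails at once if a bystander was shifted by more than 30 mm or tipped (distance of any of wash_bottle, wire_reel, side_cutters from where it was at the start of the episode above 0.03 m or angle between any of wash_bottle, wire_reel, side_cutters's own z axis and vertical above 0.4 rad).
It also fails if it takes over 72 s, if anything falls off the work surface, if the arm or the gripper's body presses on something with over 40 N, if the wrist force passes 120 N, or if a joint passes its speed limit or range.

## Working session

There is one attempt and no reset: what is moved stays moved. The work goes in short steps, each a Python script; the robot and the scene stay as the last script left them, time stands still between calls to the robot, and variables do not carry over. Pictures are saved under pics/ and viewed, and the job is handed in when it is done.

```bash
ls; mkdir -p pics; python3 - <<'E'
from plant import robot, hand, planner, imaging, job
import cv2, numpy as np
s=robot.state(); print(s)
for n in ["scene","top","wrist"]:
    r=imaging.read_camera(n); cv2.imwrite(f"pics/{n}0.png",r["img"]); print(n,r["camera_matrix"],r["dist_coeffs"],r["extrinsics"].round(3) if hasattr(r["extrinsics"],'round') else r["extrinsics"])
E
```

```text
pics
{'clock': 0.0, 'q': array([ 1.25441705,  0.33282866, -0.06472279,  1.46094255,  0.02156293,
        1.34987854, -0.08851501]), 'qvel': array([-0.00088458, -0.00192334, -0.00087654,  0.00023213,  0.00056325,
       -0.00059674, -0.00100307]), 'joint_efforts': array([-3.41864379e-04, -6.23252892e+01,  2.42485700e-02, -3.89900708e+01,
       -6.13303226e-02,  3.97319219e-02,  1.36271779e-04]), 'tool_pos': array([ 180.8918813 , -597.85145115,  221.78036974]), 'ee_rot': array([ 9.89229451e-01,  1.46371542e-01, -1.09716151e-04, -6.72940585e-04]), 'contact_force': array([ 0.11185351,  0.15379322, -0.11094939]), 'ft_torque': array([-0.02377708,  0.02458646,  0.03728767]), 'grip_width': 0.9990352265542127}
scene [[395.20799118   0.         287.33545126]
 [  0.         395.20799118 214.48827314]
 [  0.           0.           1.        ]] [-0.02690345  0.          0.          0.          0.        ] [[-8.75000e-01 -3.58000e-01  3.26000e-01  3.12560e+02]
 [-4.84000e-01  6.56000e-01 -5.79000e-01  6.41364e+02]
 [-7.00000e-03 -6.65000e-01 -7.47000e-01  7.46018e+02]
 [ 0.00000e+00  0.00000e+00 
[... 173 characters left out ...]
0.          0.          0.          0.        ] [[ 4.000000e-03 -9.980000e-01  7.000000e-02  4.859710e+02]
 [-1.000000e+00 -5.000000e-03 -1.000000e-02  1.784720e+02]
 [ 1.000000e-02 -7.000000e-02 -9.970000e-01  1.340966e+03]
 [ 0.000000e+00  0.000000e+00  0.000000e+00  1.000000e+00]]
wrist [[345.64933195   0.         278.66892191]
 [  0.         345.64933195 207.87758517]
 [  0.           0.           1.        ]] [-0.06598167  0.          0.          0.          0.        ] [[ 2.90000e-01 -9.27000e-01 -2.39000e-01  2.45548e+02]
 [-9.57000e-01 -2.81000e-01 -7.20000e-02 -5.79308e+02]
 [-0.00000e+00  2.49000e-01 -9.68000e-01  3.83573e+02]
 [ 0.00000e+00  0.00000e+00  0.00000e+00  1.00000e+00]]
```

View pics/top0.png

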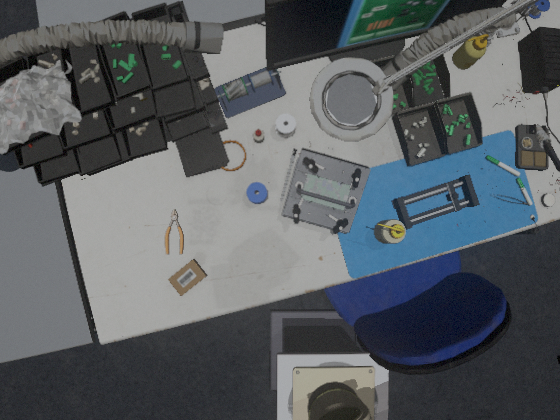

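View pics/scene0.png

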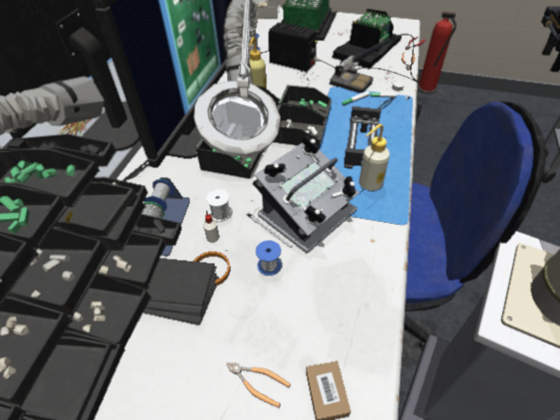

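```bash
python3 - <<'E'
from plant import robot, hand, planner, imaging, job
import cv2, numpy as np
r=imaging.read_camera("top"); np.savez("top0.npz",**r)
c=r["img"][130:250,250:420]; cv2.imwrite("pics/top0c.png",cv2.resize(c,None,fx=4.5,fy=4.5,interpolation=cv2.INTER_CUBIC))
r=imaging.read_camera("scene"); np.savez("scene0.npz",**r)
c=r["img"][135:255,220:400]; cv2.imwrite("pics/scene0c.png",cv2.resize(c,None,fx=4.4,fy=4.4,interpolation=cv2.INTER_CUBIC))
E
```

```text
(no output)
```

View pics/wrist0.png

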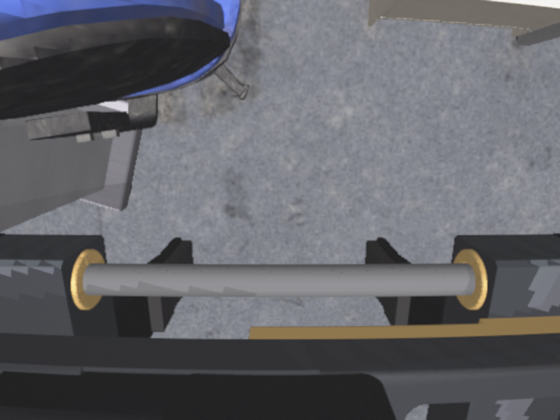

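View pics/top0c.png

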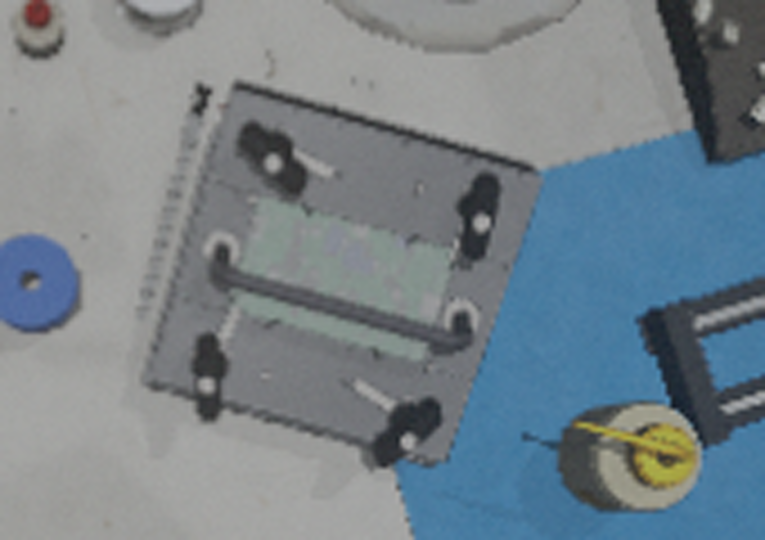

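View pics/scene0c.png

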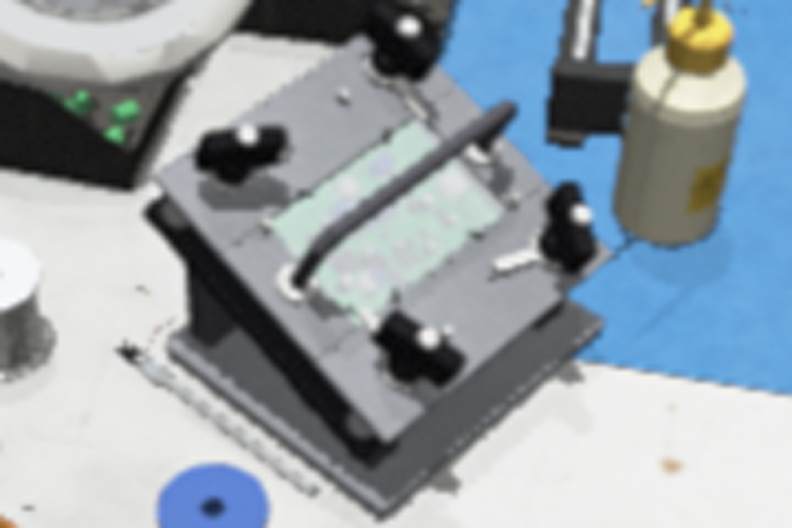

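```bash
cat > cam.py <<'E'
import cv2, numpy as np
def P(r,uv,z=None):
    "pixel -> world; z=None uses z_map"
    uv=np.asarray(uv,float).reshape(-1,2)
    n=cv2.undistortPoints(uv.reshape(-1,1,2),r["camera_matrix"],np.asarray(r["dist_coeffs"],float)).reshape(-1,2)
    if z is None: z=np.array([r["z_map"][int(round(v)),int(round(u))] for u,v in uv])
    pc=np.c_[n,np.ones(len(n))]*np.reshape(z,(-1,1))
    E=r["extrinsics"]; return pc@E[:3,:3].T+E[:3,3]
def onplane(r,uv,p0,n):
    E=r["extrinsics"]; o=E[:3,3]; d=P(r,uv,np.ones(len(np.reshape(uv,(-1,2)))))-o
    return o+d*(((p0-o)@n)/(d@n))[:,None]
def proj(r,pts):
    E=np.linalg.inv(r["extrinsics"]); 
    return cv2.projectPoints(np.asarray(pts,float).reshape(-1,3),cv2.Rodrigues(E[:3,:3])[0],E[:3,3],r["camera_matrix"],np.asarray(r["dist_coeffs"],float))[0].reshape(-1,2)
E
python3 - <<'E'
from cam import *
r=dict(np.load("top0.npz"))
# cover region polygon
c=np.array([[235,85],[540,172],[440,462],[148,383]])/4.5+[250,130]
m=np.zeros((420,560),np.uint8); cv2.fillPoly(m,[c.astype(int)],1)
v,u=np.nonzero(m); p=P(r,np.c_[u,v])
ok=r["z_map"][v,u]>0; p=p[ok]
best=None
rng=np.random.default_rng(0)
for i in range(500):
    a=p[rng.choice(len(p),3,False)]; n=np.cross(a[1]-a[0],a[2]-a[0]); 
    if np.linalg.norm(n)<500: continue
    n/=np.linalg.norm(n); d=abs((p-a[0])@n); k=(d<2).sum()
    if best is None or k>best[0]: best=(k,d<2)
q=p[best[1]]; c0=q.mean(0); n=np.linalg.svd(q-c0)[2][2]; n*=np.sign(n[2])
print(best[0],len(p),c0,n,"tilt",np.degrees(np.arccos(n[2])),"yaw",np.degrees(np.arctan2(-n[1],-n[0])))
cor=onplane(r,c,c0,n); print(cor.round(1),[np.linalg.norm(cor[i]-cor[(i+1)%4]).round(1) for i in range(4)],cor.mean(0))
d=np.array([[273,162],[481,222],[206,385],[408,440]])/4.5+[250,130]
k=onplane(r,d,c0+42*n,n); print(k.round(1), "mean",k.mean(0)-42*n,"sides",[np.linalg.norm(k[a]-k[b]).round(1) for a,b in ((0,1),(2,3),(0,2),(1,3),(0,3),(1,2))])
print("z dot depth",((P(r,d)-c0)@n).round(1))
for nm,uv in dict(bottle=(391,232),spout=(383,226),reel=(257,192),lamp=(352,135),lampc=(350,65),cut=(175,235),lamp2=(320,120),arm=(440,45)).items(): print(nm,P(r,[uv]).round(0))
E
```

```text
2056 4874 [603.27515247  36.63887488 106.33253907] [-0.38855733  0.10379974  0.91555929] tilt 23.71472061802457 yaw -14.956807094703137
[[705.4  97.5 142.8]
 [657.4 -76.3 142.1]
 [493.4 -30.1  67.3]
 [539.8 144.1  67.2]] [np.float64(180.3), np.float64(186.1), np.float64(180.3), np.float64(187.9)] [598.98998926  33.80635792 104.83507512]
[[657.5  78.4 170.5]
 [625.2 -36.9 169.8]
 [536.8 112.3 115.4]
 [505.7  -3.7 115.4]] mean [597.60645648  33.13730966 104.32376496] sides [np.float64(119.8), np.float64(120.1), np.float64(137.0), np.float64(135.5), np.float64(181.2), np.float64(181.8)]
z dot depth [47.1 48.1 45.5 43.1]
bottle [[ 495. -128.  144.]]
spout [[509. -96. 194.]]
reel [[607. 216.   3.]]
lamp [[739. -27. 163.]]
lampc [[899. -14. 227.]]
cut [[485. 446.   2.]]
lamp2 [[776.  54. 164.]]
arm [[ 921. -210.  318.]]
```

```bash
cat > geo.py <<'E'
import numpy as np
from scipy.spatial.transform import Rotation as R
a=np.radians(-14.96); t=np.radians(24)
J=R.from_euler('z',a).as_matrix()           # jig axes
N=J@[-np.sin(t),0,np.cos(t)]                # outward
U=J@[np.cos(t),0,np.sin(t)]                 # up slope
L=J@[0,1,0]
M=np.array([597.6,33.1,104.3])
K={k:M+(68 if k[0]=='f' else -68)*U+(60 if k[1]=='l' else -60)*L for k in('nl','nr','fl','fr')}
def orient(phi):
    """tool z=-N, tool y (jaw dir) perpendicular to wing; wing direction = cos(phi)U+sin(phi)L (phi ccw seen from outside). tool x = wing dir"""
    x=np.cos(phi)*U+np.sin(phi)*L; z=-N; y=np.cross(z,x)
    return R.from_matrix(np.c_[x,y,z])
E
python3 - <<'E'
from plant import robot, planner
from cam import *; from geo import *
r=dict(np.load("top0.npz"))
for uv in [(390,280),(430,290),(380,340),(440,330),(500,310),(300,330)]: print(uv,P(r,[uv]).round(0))
for k,v in proj(r,[M+68*U]).round(0).reshape(-1,2): pass
print({k:proj(r,K[k]+42*N).round(1) for k in K})
# wing principal axes
z=r["img"].max(2)
pw=np.indices(z.shape)
for k in K:
    uv=np.argwhere(z<60)[:,::-1].astype(float)
    q=onplane(r,uv,K[k]+35*N,N)-K[k]-35*N
    q=q[np.linalg.norm(q,axis=1)<30]; xy=np.c_[q@U,q@L]; c=xy.mean(0)
    w,V=np.linalg.eigh(np.cov((xy-c).T)); d=V[:,1]
    print(k,len(q),c.round(1),"phi",np.degrees(np.arctan2(d[1],d[0]))%180,(np.sqrt(w)).round(1))
for k in K:
  for ph in range(-180,180,20):
    p=K[k]+(29-19)*N
    q=planner.ik(p,orient(np.radians(ph)).as_quat())
    print(k,ph,None if q is None else np.round(q,2))
E
```

```text
(390, 280) [[ 340. -216. -213.]]
(430, 290) [[ 306. -348. -202.]]
(380, 340) [[ 194. -129.   21.]]
(440, 330) [[ 230. -280.   82.]]
(500, 310) [[ 293. -413.  164.]]
(300, 330) [[ 112.   58. -547.]]
{'nl': array([[296.1, 215.6]]), 'nr': array([[340.9, 227.8]]), 'fl': array([[310.2, 166.4]]), 'fr': array([[356.7, 179.1]])}
nl 53 [7.8 2.1] phi 16.53721340088606 [ 4.  14.1]
nr 95 [4.4 3.7] phi 152.52563248871476 [ 5.3 13.6]
fl 80 [ 3.7 -0.5] phi 57.105863488055405 [ 5.1 13.5]
fr 85 [2.7 3.2] phi 6.120912717392116 [ 4.7 13.9]
nl -180 [ 0.37  0.18 -0.86  2.09  0.65  0.71  0.4 ]
nl -160 [ 0.8   0.44 -1.39  2.07  0.98  0.9   0.54]
nl -140 [ 0.54  0.23 -1.05  2.08  0.74  0.75  1.04]
nl -120 [ 0.69  0.31 -1.22  2.08  0.84  0.8   1.33]
nl -100 [ 0.69  0.31 -1.22  2.08  0.84  0.8   1.67]
nl -80 [ 0.69  0.31 -1.22  2.08  0.84  0.8   2.02]
nl -60 [ 0.69  0.31 -1.22  2.08  0.84  0.8   2.37]
nl -40 None
nl -20 [-1.63  0.23  1.3   2.17  0.04  0.57 -2.58]
nl 0 [-1.15  0.1   0.75  2.16  0.34  0.61 -2.5 ]
nl 20 [-0.77  0.09  0.34  2.14  0.41  0.63 -2.22]
nl 40 [ 0.37  0.18 -0.86  2.09  0.66  0.71 -2.04]
[... 2238 characters left out ...]
[ 0.97  0.41 -1.23  1.88  0.77  0.85  2.11]
fr -80 [ 0.97  0.41 -1.23  1.88  0.77  0.85  2.46]
fr -60 [-1.19  0.39  1.31  1.97 -0.45  0.69 -2.56]
fr -40 [-1.12  0.31  1.2   1.97 -0.3   0.66 -2.33]
fr -20 [ 0.6   0.24 -0.75  1.89  0.47  0.73 -2.59]
fr 0 [ 0.72  0.27 -0.9   1.88  0.54  0.75 -2.29]
fr 20 [ 0.76  0.28 -0.95  1.88  0.57  0.76 -1.95]
fr 40 [ 0.79  0.3  -0.98  1.88  0.59  0.77 -1.62]
fr 60 [ 0.79  0.29 -0.98  1.88  0.59  0.77 -1.27]
fr 80 [ 0.78  0.29 -0.97  1.88  0.58  0.77 -0.92]
fr 100 [ 0.77  0.29 -0.96  1.88  0.58  0.77 -0.56]
fr 120 [ 0.76  0.28 -0.94  1.88  0.57  0.76 -0.21]
fr 140 [ 0.74  0.28 -0.93  1.88  0.56  0.76  0.15]
fr 160 [ 0.72  0.27 -0.9   1.88  0.54  0.76  0.5 ]
```

```bash
cat >> geo.py <<'E'
# wrist camera in tool frame, from start reading
def Ttool(pos,quat):
    T=np.eye(4); T[:3,:3]=R.from_quat(quat).as_matrix(); T[:3,3]=pos; return T
E
python3 - <<'E'
from plant import robot, hand, planner, imaging
from cam import *; from geo import *
s=robot.state(); w=imaging.read_camera("wrist")
T=np.linalg.inv(Ttool(s['tool_pos'],s['ee_rot']))@w["extrinsics"]; np.save("Ttc.npy",T); print(T.round(3))
r=dict(np.load("top0.npz"))
v,u=np.mgrid[255:370:3,320:520:3]; p=P(r,np.c_[u.ravel(),v.ravel()]); print("chair max z",p[p[:,2].argmax()])
ph0=P(w,[(280,125)],np.array([300.]))  # world pt seen there
pt=np.linalg.inv(Ttool(s['tool_pos'],s['ee_rot']))@np.r_[ph0[0],1]
for ph in range(-180,180,30):
    o=orient(np.radians(ph)); pos=M-o.as_matrix()@pt[:3]
    q=planner.ik(pos,o.as_quat()); print(ph,pos.round(0),((pos-M)@N).round(),None if q is None else np.round(q,2))
E
```

```text
[[ 0.0000e+00 -9.6800e-01 -2.4900e-01  6.7262e+01]
 [ 1.0000e+00 -0.0000e+00  1.0000e-03  7.3400e-01]
 [-1.0000e-03 -2.4900e-01  9.6800e-01 -1.6173e+02]
 [ 0.0000e+00  0.0000e+00  0.0000e+00  1.0000e+00]]
chair max z [ 485.97097048  178.47211741 1340.96599423]
-180 [594.  32. 264.] 147.0 [ 0.72  0.01 -0.96  1.82  0.25  0.96  0.97]
-150 [596.  64. 261.] 147.0 [ 0.68  0.04 -0.99  1.8   0.31  0.98  1.39]
-120 [583.  92. 252.] 147.0 [ 0.95  0.09 -1.35  1.82  0.4   0.99  1.8 ]
-90 [558. 108. 239.] 147.0 [-0.99 -0.1   0.53  1.95  0.39  0.98  2.25]
-60 [528. 109. 226.] 147.0 [-1.75 -0.48  1.04  2.05  0.82  1.2   2.44]
-30 [502.  93. 217.] 147.0 [ 0.93 -0.33 -1.16  2.04 -0.13  0.87 -2.55]
0 [485.  65. 213.] 147.0 [ 1.06 -0.49 -1.13  2.09 -0.38  0.89 -1.76]
30 [484.  33. 216.] 147.0 [ 1.05 -0.47 -1.06  2.11 -0.37  0.89 -1.17]
60 [497.   5. 225.] 147.0 [ 1.03 -0.39 -1.01  2.08 -0.28  0.88 -0.66]
90 [522. -11. 238.] 147.0 [ 0.98 -0.27 -0.98  2.01 -0.14  0.88 -0.22]
120 [552. -12. 250.] 147.0 [ 0.91 -0.15 -0.97  1.94  0.01  0.9   0.18]
150 [578.   4. 260.] 147.0 [ 0.81 -0.06 -0.96  1.86  0.15  0.93  0.57]
```

```bash
python3 - <<'E'
from plant import robot, hand, planner, imaging
from cam import *; from geo import *
s=robot.state(); 
robot.movel(s['tool_pos']+[0,0,160],rate=300); print(robot.state()['clock'])
o=orient(-np.pi); robot.goto([594,32,264],o.as_quat())
hand.move_gripper(0.55)
s=robot.state(); print(s['clock'],s['q'].round(2),s['tool_pos'],s['grip_width'])
w=imaging.read_camera("wrist"); np.savez("w1.npz",**w); cv2.imwrite("pics/w1.png",w["img"])
t=imaging.read_camera("scene"); cv2.imwrite("pics/s1.png",t["img"])
E
```

```text
0.9833
4.5917 [ 0.73  0.01 -0.96  1.82  0.25  0.96  0.97] [593.9940761   31.99961393 263.99152367] 0.5509574268948102
```

View pics/w1.png

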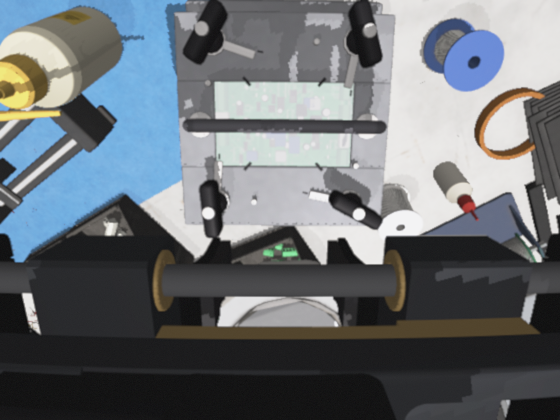

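View pics/s1.png

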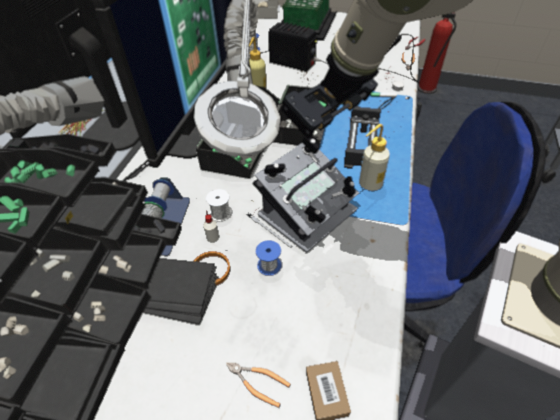

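```bash
cat > meas.py <<'E'
from cam import *; from geo import *
def knobs(w,which=K,thr=50):
    im=w["img"]; g=im.max(2); out={}
    for k in which:
        # cap
        c=proj(w,K[k]+42*N)[0]
        yy,xx=np.mgrid[int(c[1])-14:int(c[1])+15,int(c[0])-14:int(c[0])+15]
        ok=(yy>=0)&(yy<420)&(xx>=0)&(xx<560); yy=yy[ok];xx=xx[ok]
        p=onplane(w,np.c_[xx,yy],K[k]+42*N,N)-K[k]-42*N
        b=(im[yy,xx].min(1)>150)&(np.linalg.norm(p,axis=1)<12)
        cap=np.array([xx[b].mean(),yy[b].mean()]) if b.any() else None
        pc=(onplane(w,[cap],K[k]+42*N,N)-K[k]-42*N)[0] if cap is not None else np.zeros(3)
        uv=np.argwhere(g<thr)[:,::-1].astype(float)
        q=onplane(w,uv,K[k]+38*N,N)-K[k]-38*N-pc
        q=q[np.linalg.norm(q,axis=1)<27]; xy=np.c_[q@U,q@L]
        m=xy.mean(0); W,V=np.linalg.eigh(np.cov((xy-m).T)); d=V[:,1]
        out[k]=np.degrees(np.arctan2(d[1],d[0]))%180
        print(k,"cap",None if cap is None else cap.round(1),"off U,L",(pc@U).round(1),(pc@L).round(1),"n",len(q),"wing c",m.round(1),"phi",out[k].round(1),np.sqrt(W).round(1))
    return out
E
python3 - <<'E'
from meas import *
w=dict(np.load("w1.npz")); knobs(w); knobs(w,thr=35)
im=w["img"]
# ortho view of cover plane at pointer height for reading (ray-cast lookup)
s=3.; 
a,b=np.mgrid[-95:95:1/s,-95:95:1/s]  # rows: down slope
pts=M+5*N+(-a.ravel())[:,None]*U+(-b.ravel())[:,None]*L
uv=proj(w,pts).astype(np.float32); o=cv2.remap(im,uv[:,0].reshape(a.shape),uv[:,1].reshape(a.shape),cv2.INTER_LINEAR)
cv2.imwrite("pics/ortho1.png",o); print(o.shape)
E
```

```text
nl cap [373.9  27.1] off U,L -3.3 5.3 n 1298 wing c [ 5.2 -7.1] phi 14.8 [ 5.5 12.8]
nr cap [195.8  25.5] off U,L -4.2 -2.5 n 1381 wing c [4.5 7.1] phi 150.7 [ 5.5 12.8]
fl cap [355.1 218.5] off U,L 3.6 -1.4 n 498 wing c [-6.7 -2.8] phi 15.1 [10.9 14. ]
fr cap [202.3 213.8] off U,L -0.2 -4.4 n 554 wing c [-5.6  9.7] phi 2.7 [ 4.8 13.7]
nl cap [373.9  27.1] off U,L -3.3 5.3 n 892 wing c [ 9.3 -7.7] phi 28.0 [ 4.8 11. ]
nr cap [195.8  25.5] off U,L -4.2 -2.5 n 1037 wing c [4.9 8.2] phi 152.3 [ 5.6 12.7]
fl cap [355.1 218.5] off U,L 3.6 -1.4 n 333 wing c [-6.4 -5.2] phi 179.7 [ 9.3 15.8]
fr cap [202.3 213.8] off U,L -0.2 -4.4 n 358 wing c [-6.4 11.4] phi 2.7 [ 3.2 13.5]
(570, 570, 3)
```

View pics/ortho1.png

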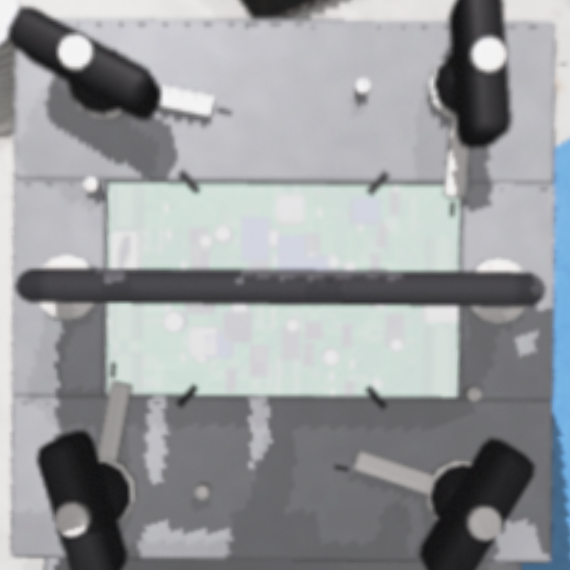

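```bash
cat >> meas.py <<'E'
def ortho(w,h,fn=None,s=3.,half=95):
    a,b=np.mgrid[-half:half:1/s,-half:half:1/s]
    pts=M+h*N+(-a.ravel())[:,None]*U+(-b.ravel())[:,None]*L
    uv=proj(w,pts).astype(np.float32); o=cv2.remap(w["img"],uv[:,0].reshape(a.shape),uv[:,1].reshape(a.shape),cv2.INTER_LINEAR)
    if fn: cv2.imwrite(fn,o)
    return o
def px2UL(x,y,s=3.,half=95): return np.array([half-y/s,half-x/s])
E
python3 - <<'E'
from meas import *
w=dict(np.load("w1.npz")); o=ortho(w,42,"pics/ortho42.png",half=100)
z=w["z_map"]
for uv in [(210,40),(368,40),(218,30),(360,210),(208,195),(290,127)]: print(uv,((P(w,[uv])-M)@N).round(1))
E
```

```text
(210, 40) [32.5]
(368, 40) [41.8]
(218, 30) [25.5]
(360, 210) [44.1]
(208, 195) [44.2]
(290, 127) [55.9]
```

View pics/ortho42.png

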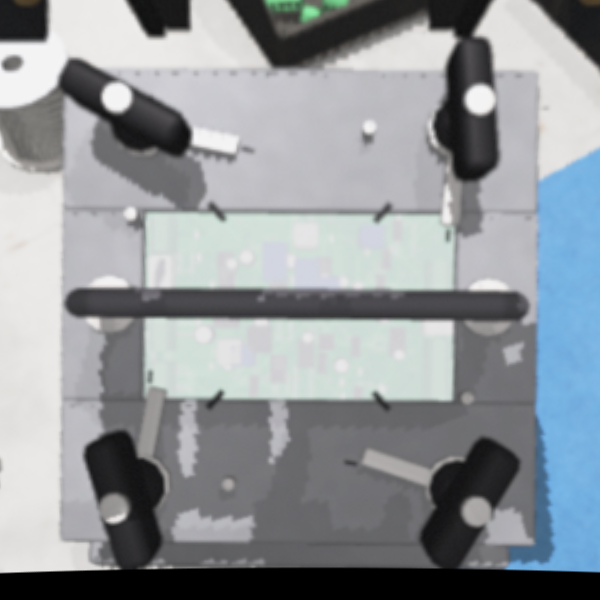

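```bash
cat >> geo.py <<'E'
M=M+0.6*L-0.8*U
K={k:M+(68 if k[0]=='f' else -68)*U+(60 if k[1]=='l' else -60)*L for k in('nl','nr','fl','fr')}
H=14.
E
cat > act.py <<'E'
from plant import robot, hand, planner, imaging
from meas import *
def tn(s): return float(s['ft_torque']@N)
def show(tag=""):
    s=robot.state(); f=s['contact_force']
    print(tag,"t=%.2f q7=%.3f tauN=%.3f F(U,L,N)=%s w=%.3f"%(s['clock'],s['q'][6],tn(s),np.round([f@U,f@L,f@N],1),s['grip_width'])); return s
def approach(k,phi,up=75,opening=.4):
    o=orient(np.radians(phi)).as_quat()
    hand.move_gripper(opening) if abs(robot.state()['grip_width']-opening)>.03 else None
    robot.goto(K[k]+(H+up)*N,o); return o
def grasp(k,force=40):
    g=robot.movel(K[k]+H*N,rate=150,guard=15); show("down guard=%s"%g)
    if g: return False
    hand.move_gripper(0.0,force=force); show("closed"); return True
def turn(d):
    q=np.array(robot.state()['q']); q[6]-=d; robot.goto_joints(q); return show("turn %.2f"%d)
def release(up=75,opening=.4):
    hand.move_gripper(opening); p=robot.state()['tool_pos']; robot.movel(p+up*N,rate=250); show("released")
def snap(name,h=5,half=95):
    w=imaging.read_camera("wrist"); np.savez(name+".npz",**w); cv2.imwrite("pics/%s.png"%name,w["img"]); ortho(w,h,"pics/%s_o.png"%name,half=half)
E
python3 - <<'E'
from act import *
for k,ph in dict(fl=-124,fr=-175.5,nl=-164,nr=151).items():
    q=planner.ik(K[k]+H*N,orient(np.radians(ph)).as_quat()); print(k,np.round(q,2))
approach('fl',-124); show("app"); snap("a_fl")
E
```

```text
fl [ 0.56  0.43 -1.03  1.78  0.79  0.92  1.49]
fr [ 0.72  0.26 -0.89  1.89  0.53  0.76  0.94]
nl [ 0.55  0.22 -1.05  2.08  0.72  0.75  0.63]
nr [ 0.83  0.02 -1.01  2.21  0.36  0.57  0.36]
app t=5.93 q7=1.621 tauN=-0.087 F(U,L,N)=[0.2 1.1 0.6] w=0.397
```

View pics/a_fl.png

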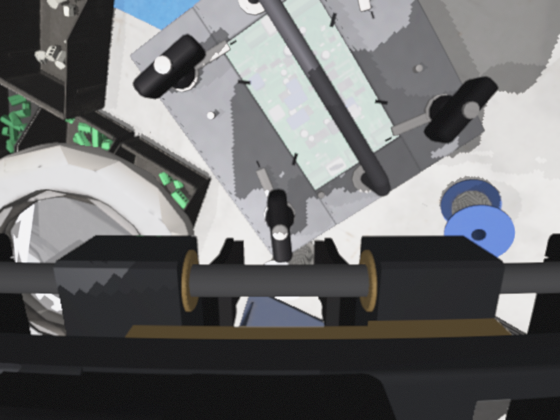

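```bash
python3 - <<'E'
from act import *
if grasp('fl'):
    for i in range(6):
        turn(.12)
    snap("g_fl")
E
```

```text
down guard=False t=6.63 q7=1.519 tauN=-0.040 F(U,L,N)=[-0.9 -0.  -0.3] w=0.402
closed t=7.16 q7=1.519 tauN=-0.041 F(U,L,N)=[-2.4  0.7  4.6] w=0.164
turn 0.12 t=7.41 q7=1.402 tauN=-0.105 F(U,L,N)=[-1.1 -0.2  3. ] w=0.167
turn 0.12 t=7.66 q7=1.288 tauN=-0.064 F(U,L,N)=[-1.9  0.4  1.7] w=0.164
turn 0.12 t=7.91 q7=1.174 tauN=-0.055 F(U,L,N)=[-2.4  0.6  2.3] w=0.164
turn 0.12 t=8.16 q7=1.061 tauN=-0.063 F(U,L,N)=[-1.8  0.9  2.3] w=0.162
turn 0.12 t=8.41 q7=0.947 tauN=-0.042 F(U,L,N)=[-1.5  0.9  1.5] w=0.166
turn 0.12 t=8.66 q7=0.834 tauN=-0.075 F(U,L,N)=[-1.2  0.8  1.9] w=0.165
```

View pics/g_fl.png

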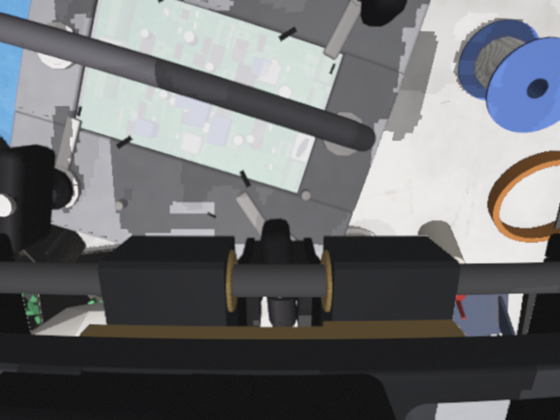

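```bash
cat >> meas.py <<'E'
PH={k:np.arctan2(*((-s*60),(-f*68))) for k,(f,s) in dict(nl=(-1,1),nr=(-1,-1),fl=(1,1),fr=(1,-1)).items()}
def stud(w,k,tip,base=None,h=5):
    d=onplane(w,[tip],K[k]+h*N,N)[0]-(K[k] if base is None else onplane(w,[base],K[k]+h*N,N)[0])
    v=PH[k]+.65-np.arctan2(d@L,d@U); v=(v+np.pi)%(2*np.pi)-np.pi
    return round(float(v),3), round(float(np.hypot(d@U,d@L)),1)
E
python3 - <<'E'
from meas import *
w=dict(np.load("g_fl.npz"))
print(stud(w,'fl',(243,200)), stud(w,'fl',(262,232),None),"startmark",stud(w,'fl',(211,215),h=0),"half",stud(w,'fl',(244,178),h=0),"pin",stud(w,'fl',(305,195)))
c=w["img"][140:260,180:340]; cv2.imwrite("pics/c.png",cv2.resize(c,None,fx=4.5,fy=4.5,interpolation=cv2.INTER_CUBIC))
E
```

```text
(0.508, 33.7) (0.417, 14.2) startmark (-0.005, 40.7) half (0.647, 42.7) pin (1.486, 33.6)
```

View pics/c.png

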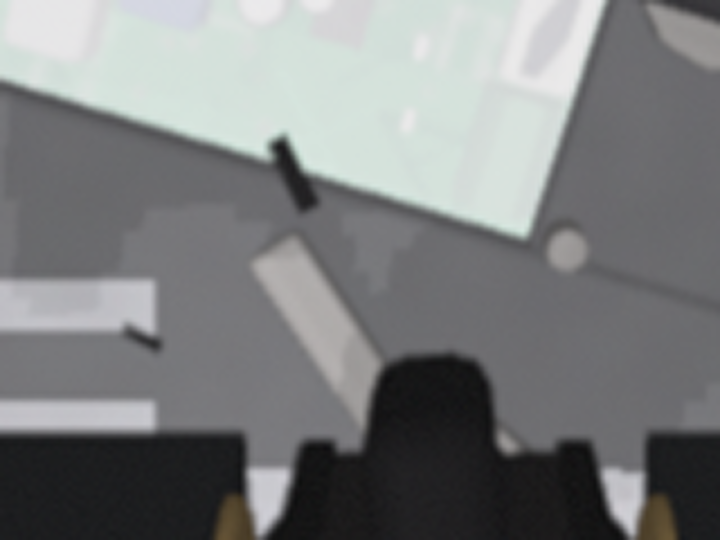

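```bash
cat >> act.py <<'E'
import json,os
def phinow():
    x=R.from_quat(robot.state()['ee_rot']).as_matrix()[:,0]; return float(np.degrees(np.arctan2(x@L,x@U)))
def save(k):
    d=json.load(open("phi.json")) if os.path.exists("phi.json") else {}
    d[k]=phinow(); json.dump(d,open("phi.json","w")); print(d)
E
python3 - <<'E'
from act import *
turn(.15); snap("g_fl2"); save('fl'); release()
approach('nr',151); show("app"); snap("a_nr")
E
```

```text
turn 0.15 t=8.97 q7=0.690 tauN=-0.009 F(U,L,N)=[-1.   1.3  1.1] w=0.164
{'fl': -171.47345485224247}
released t=10.16 q7=0.788 tauN=-0.025 F(U,L,N)=[ 0.1 -0.3 -1.5] w=0.401
app t=10.92 q7=0.718 tauN=-0.015 F(U,L,N)=[0.3 0.6 0.2] w=0.400
```

View pics/a_nr.png

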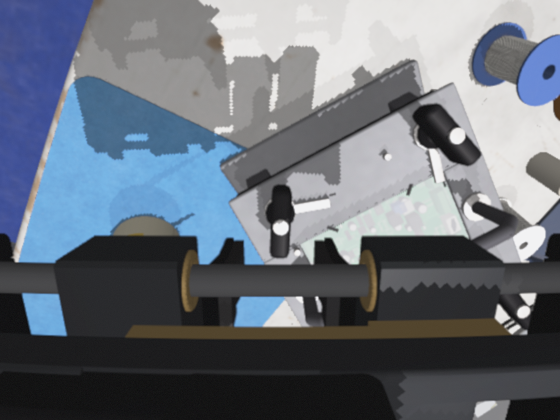

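View pics/g_fl2.png

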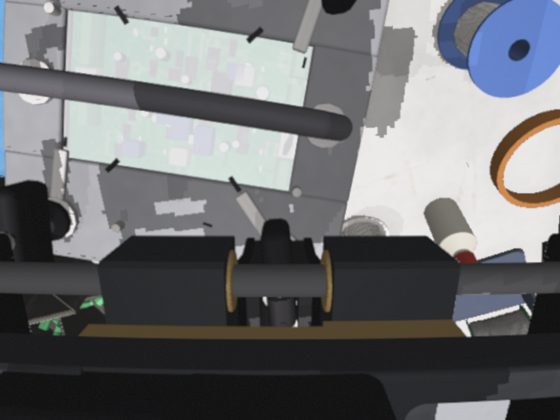

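```bash
python3 - <<'E'
from act import *
w=dict(np.load("g_fl2.npz")); print("fl",stud(w,'fl',(243,198)),"half",stud(w,'fl',(235,184),h=0))
# bottle points from top image depth
r=dict(np.load("top0.npz")); v,u=np.mgrid[210:252,355:415]; p=P(r,np.c_[u.ravel(),v.ravel()]); p=p[(p[:,2]>60)&(p[:,2]<230)]
print(len(p),p[:,2].max(), p.min(0),p.max(0))
for ph in (151,120,90,70,50,35):
    Rm=orient(np.radians(ph)).as_matrix(); q=(p-(K['nr']+H*N))@Rm  # tool coords
    b=-q[:,2]  # behind TCP
    m=b>70-8
    dx=np.maximum(abs(q[:,0])-37.5,0); dy=np.maximum(abs(q[:,1])-95,0)
    d=np.hypot(np.hypot(dx,dy),np.maximum(70-b,0)); i=d.argmin(); print(ph,d.min().round(1),q[i].round(0),p[i].round(0))
E
```

```text
fl (0.669, 34.5) half (0.657, 42.2)
698 206.1297111044346 [ 465.81489664 -205.31280451   60.05949904] [555.1987989  -44.79170517 206.1297111 ]
151 50.7 [-88. -36. -91.] [514. -83. 196.]
120 56.7 [-94.  14. -91.] [514. -83. 196.]
90 36.7 [-74.  61. -88.] [516. -83. 195.]
70 11.3 [-49.  83. -88.] [516. -83. 195.]
50 0.0 [-18.  95. -88.] [516. -83. 195.]
35 0.1 [  6.  95. -91.] [514. -83. 196.]
```

```bash
python3 - <<'E'
from act import *
if grasp('nr'):
    for i in range(3): turn(.2)
    snap("g_nr")
w=dict(np.load("g_nr.npz"))
c=w["img"][100:260,170:390]; cv2.imwrite("pics/c2.png",cv2.resize(c,None,fx=3.6,fy=3.6,interpolation=cv2.INTER_CUBIC))
E
```

```text
down guard=False t=11.63 q7=0.352 tauN=-0.071 F(U,L,N)=[-0.2 -0.7  0.2] w=0.397
closed t=12.16 q7=0.350 tauN=-0.082 F(U,L,N)=[2.8 6.1 1.4] w=0.168
turn 0.20 t=12.47 q7=0.154 tauN=-0.036 F(U,L,N)=[0.6 1.8 2. ] w=0.168
turn 0.20 t=12.78 q7=-0.039 tauN=0.019 F(U,L,N)=[-0.7 -0.3  4. ] w=0.169
turn 0.20 t=13.07 q7=-0.231 tauN=0.069 F(U,L,N)=[-2.   0.3  5.8] w=0.171
```

View pics/c2.png

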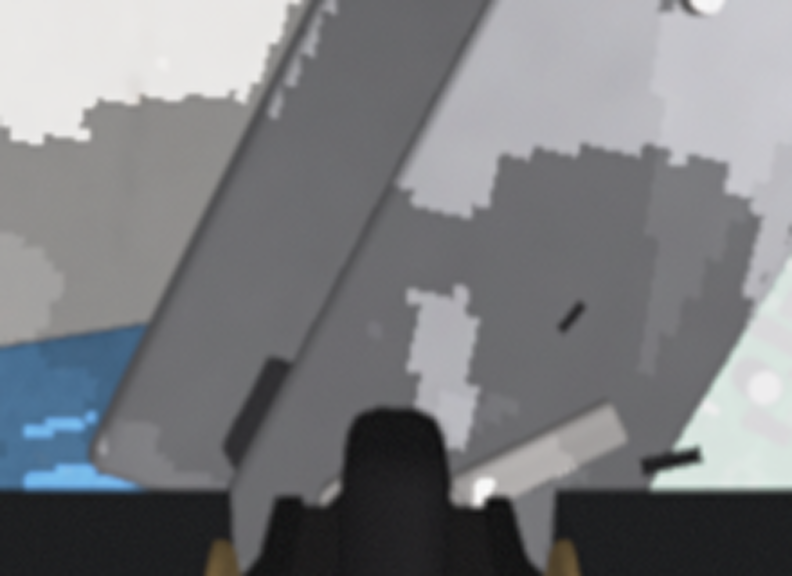

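```bash
python3 - <<'E'
from act import *
w=dict(np.load("g_nr.npz")); f=lambda x,y:(170+x/3.6,100+y/3.6)
print(stud(w,'nr',f(618,422)),"half",stud(w,'nr',f(672,460),h=0),"start",stud(w,'nr',f(571,317),h=0))
w=dict(np.load("a_nr.npz"));c=w["img"][180:320,240:380]; cv2.imwrite("pics/c3.png",cv2.resize(c,None,fx=4,fy=4,interpolation=cv2.INTER_CUBIC))
E
```

```text
(0.382, 36.9) half (0.639, 42.9) start (-0.009, 41.2)
```

View pics/c3.png

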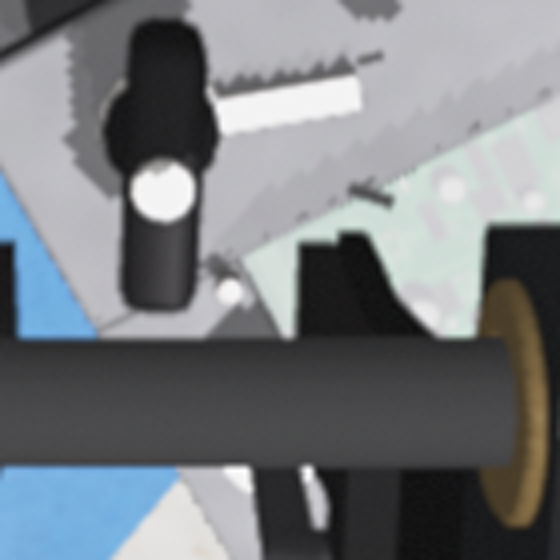

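```bash
python3 - <<'E'
from act import *
turn(.29); snap("g_nr2"); save('nr'); release()
approach('nl',-164); show("app"); snap("a_nl")
w=dict(np.load("g_nr2.npz"))
c=w["img"][100:260,170:390]; a=cv2.resize(c,None,fx=3.6,fy=3.6,interpolation=cv2.INTER_CUBIC); cv2.imwrite("pics/c4.png",a)
E
```

```text
turn 0.29 t=13.50 q7=-0.517 tauN=-0.001 F(U,L,N)=[-3.3 -0.5  9. ] w=0.167
{'fl': -171.47345485224247, 'nr': 101.42222453087926}
released t=14.90 q7=-0.127 tauN=0.017 F(U,L,N)=[-0.1  0.2  0.6] w=0.400
app t=15.88 q7=0.914 tauN=-0.009 F(U,L,N)=[-0.7 -1.1 -0.3] w=0.398
```

View pics/c4.png

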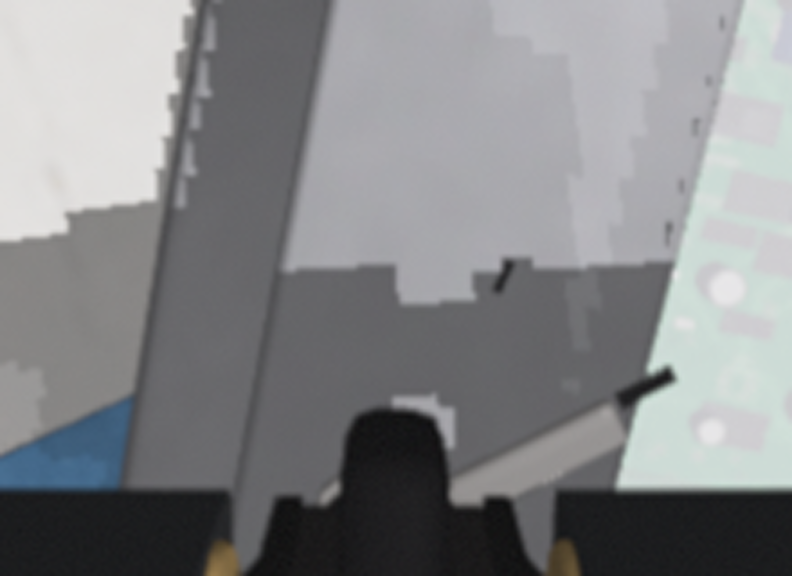

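View pics/a_nl.png

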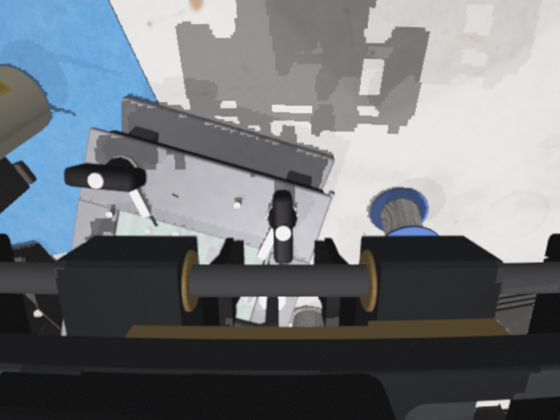

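```bash
python3 - <<'E'
from act import *
if grasp('nl'):
    for i in range(2): turn(.3)
    snap("g_nl")
w=dict(np.load("g_nl.npz"))
c=w["img"][100:260,170:390]; cv2.imwrite("pics/c5.png",cv2.resize(c,None,fx=3.6,fy=3.6,interpolation=cv2.INTER_CUBIC))
E
```

```text
down guard=False t=16.58 q7=0.656 tauN=-0.049 F(U,L,N)=[-0.7  0.2 -0.3] w=0.400
closed t=17.12 q7=0.655 tauN=-0.028 F(U,L,N)=[-0.6  5.2 -0.7] w=0.157
turn 0.30 t=17.52 q7=0.360 tauN=-0.047 F(U,L,N)=[-2.2  0.8  1.9] w=0.158
turn 0.30 t=17.90 q7=0.066 tauN=-0.014 F(U,L,N)=[-0.7  0.7 -0.9] w=0.150
```

View pics/c5.png

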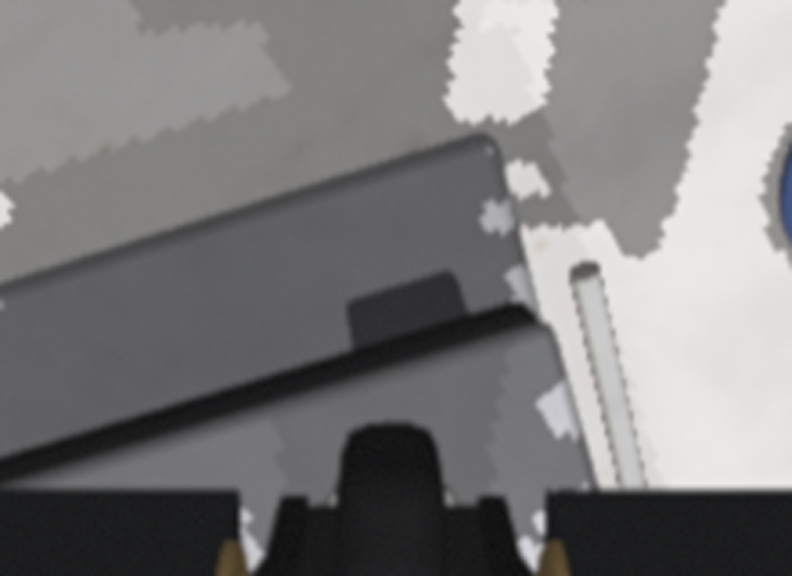

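```bash
python3 - <<'E'
from act import *
for n in ("scene","top"):
    r=imaging.read_camera(n); np.savez("x_%s.npz"%n,**r); c=proj(r,K['nl']+5*N)[0].astype(int); print(n,c)
    a=r["img"][max(c[1]-45,0):c[1]+45,c[0]-60:c[0]+60]; cv2.imwrite("pics/x_%s.png"%n,cv2.resize(a,None,fx=5,fy=5,interpolation=cv2.INTER_CUBIC))
E
```

```text
scene [311 217]
top [296 210]
```

View pics/x_scene.png

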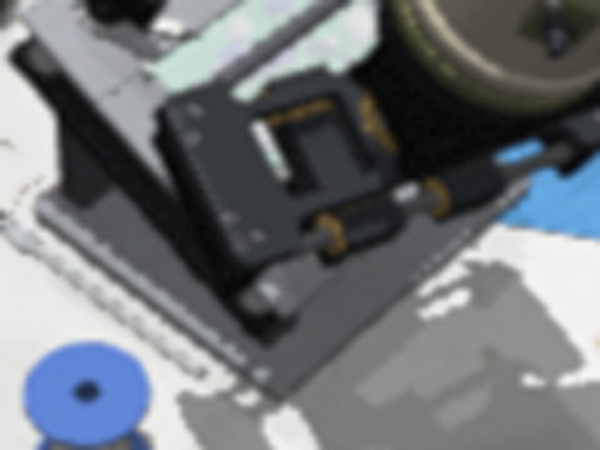

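View pics/x_top.png

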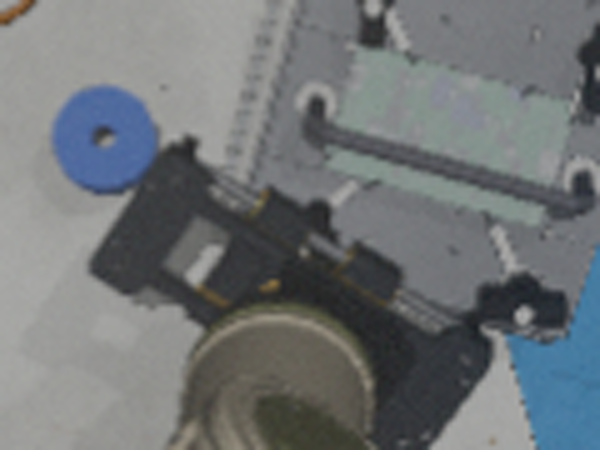

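```bash
python3 - <<'E'
from act import *
r=dict(np.load("x_top.npz")); f=lambda x,y:(296-60+x/5-.4,210-45+y/5-.4)
print(stud(r,'nl',f(352,185)),stud(r,'nl',f(335,200)))
r0=dict(np.load("top0.npz")); g=lambda x,y:(250+x/4.5,130+y/4.5)
print("init nl",stud(r0,'nl',g(237,307)),"nr now",stud(r,'nr',f(495,232)), "expect ~.65; base nl->",proj(r,K['nl']+5*N),"fl",stud(r,'fl',f(405,48)))
E
```

```text
(0.418, 36.3) (0.391, 24.0)
init nl (0.087, 39.1) nr now (0.668, 36.4) expect ~.65; base nl-> [[296.54149928 210.89010556]] fl (0.609, 34.0)
```

```bash
python3 - <<'E'
from act import *
turn(.25); save('nl'); 
r=imaging.read_camera("top"); c=(296,210); a=r["img"][c[1]-45:c[1]+45,c[0]-60:c[0]+60]; cv2.imwrite("pics/y_top.png",cv2.resize(a,None,fx=5,fy=5,interpolation=cv2.INTER_CUBIC)); np.savez("y_top.npz",**r)
release()
approach('fr',-175.5); show("app"); snap("a_fr")
E
```

```text
turn 0.25 t=18.39 q7=-0.180 tauN=-0.014 F(U,L,N)=[-0.8  1.  -0.6] w=0.153
{'fl': -171.47345485224247, 'nr': 101.42222453087926, 'nl': 148.1924468265689}
released t=19.59 q7=0.077 tauN=-0.011 F(U,L,N)=[ 1.  -0.6  0.2] w=0.398
app t=20.57 q7=1.122 tauN=-0.005 F(U,L,N)=[-0.1  0.7 -0.2] w=0.400
```

View pics/y_top.png

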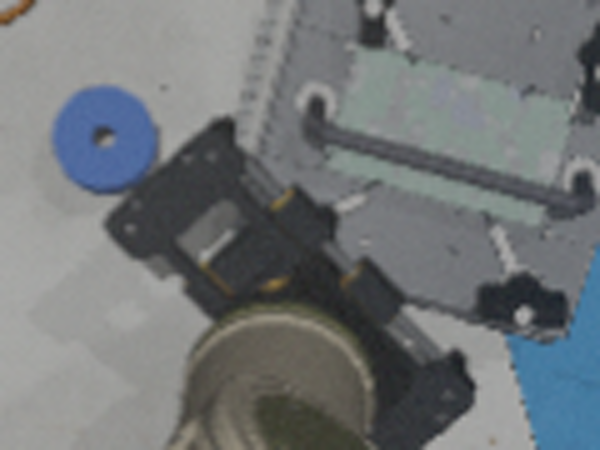

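View pics/a_fr.png

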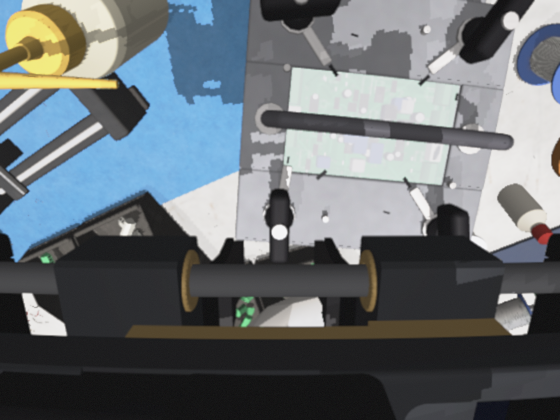

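All four pointers appear in this picture. nl's tip at about (428,72), nr's at (335,72) and fl's at (408,180) are at their half-way marks; fr's wing at (280,215) is upright between the jaws and still at its start.

```bash
python3 - <<'E'
from act import *
w=dict(np.load("a_fr.npz"))
print("nl",stud(w,'nl',(430,71)),"nr",stud(w,'nr',(333,71)),"fl",stud(w,'fl',(409,184)),"fr",stud(w,'fr',(290,166)))
if grasp('fr'):
    for i in range(2): turn(.3)
    snap("g_fr")
w=dict(np.load("g_fr.npz"))
c=w["img"][100:260,170:390]; cv2.imwrite("pics/c6.png",cv2.resize(c,None,fx=3.6,fy=3.6,interpolation=cv2.INTER_CUBIC))
E
```

```text
nl (0.705, 36.5) nr (0.651, 43.0) fl (0.653, 41.9) fr (0.061, 37.9)
down guard=False t=21.27 q7=0.972 tauN=-0.069 F(U,L,N)=[0.4 0.3 1.1] w=0.398
closed t=21.80 q7=0.972 tauN=-0.057 F(U,L,N)=[0.5 4.4 2.6] w=0.168
turn 0.30 t=22.19 q7=0.676 tauN=-0.020 F(U,L,N)=[-0.7  2.   1.9] w=0.169
turn 0.30 t=22.57 q7=0.383 tauN=0.030 F(U,L,N)=[-1.2  0.2  4.4] w=0.170
```

View pics/c6.png

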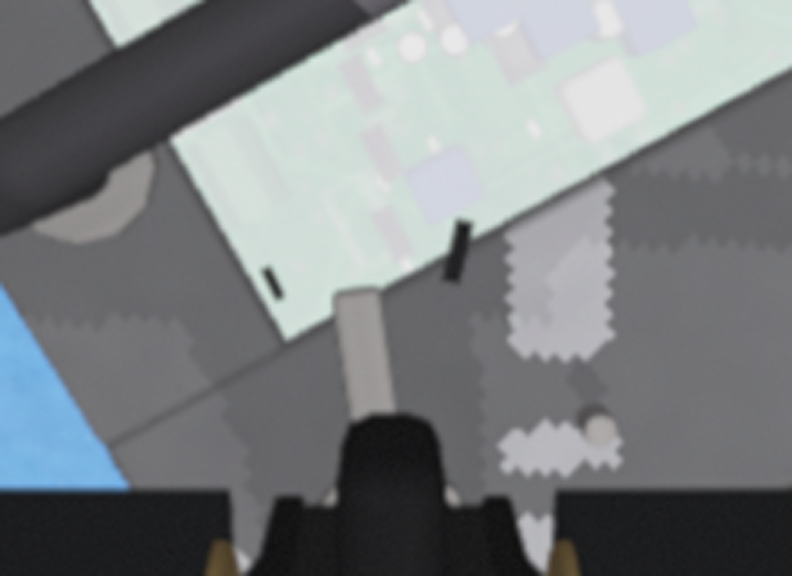

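```bash
python3 - <<'E'
from act import *
w=dict(np.load("g_fr.npz")); v=stud(w,'fr',(170+357/3.6,100+292/3.6)); print(v)
assert .1<v[0]<.5
turn(.66-v[0]); snap("g_fr2"); save('fr')
w=dict(np.load("g_fr2.npz"))
c=w["img"][100:260,170:390]; cv2.imwrite("pics/c7.png",cv2.resize(c,None,fx=3.6,fy=3.6,interpolation=cv2.INTER_CUBIC))
E
```

```text
(0.297, 37.3)
turn 0.36 t=23.06 q7=0.026 tauN=0.032 F(U,L,N)=[-2.8 -0.9  5.8] w=0.170
{'fl': -171.47345485224247, 'nr': 101.42222453087926, 'nl': 148.1924468265689, 'fr': 130.2745859906368}
```

View pics/c7.png

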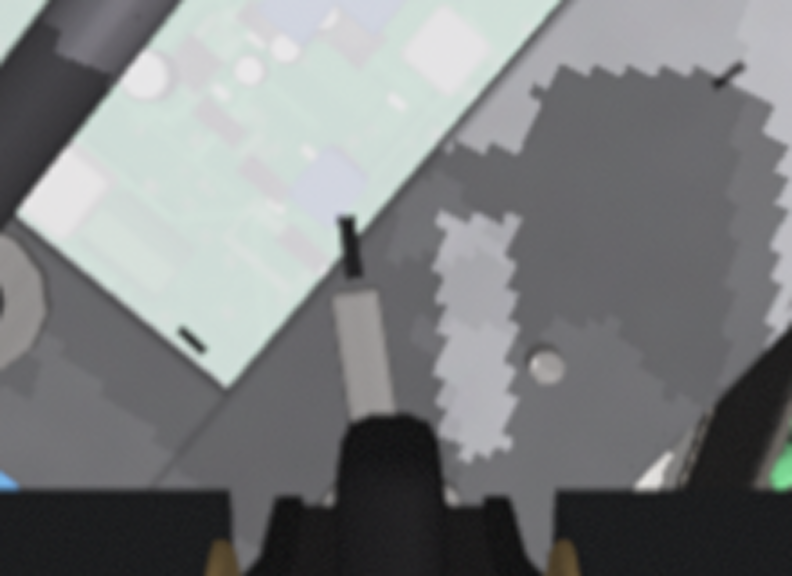

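```bash
python3 - <<'E'
from act import *
robot.pause(.2)
turn(.3); turn(.3); turn(.06); snap("g_fr3")
w=dict(np.load("g_fr3.npz"))
c=w["img"][100:260,170:390]; cv2.imwrite("pics/c8.png",cv2.resize(c,None,fx=3.6,fy=3.6,interpolation=cv2.INTER_CUBIC))
E
```

```text
turn 0.30 t=23.69 q7=-0.272 tauN=0.085 F(U,L,N)=[-2.9 -1.3  6.9] w=0.167
turn 0.30 t=24.07 q7=-0.568 tauN=0.090 F(U,L,N)=[-3.3 -0.6  6.7] w=0.168
turn 0.06 t=24.32 q7=-0.624 tauN=0.083 F(U,L,N)=[-2.5 -0.4  5.9] w=0.164
```

View pics/c8.png

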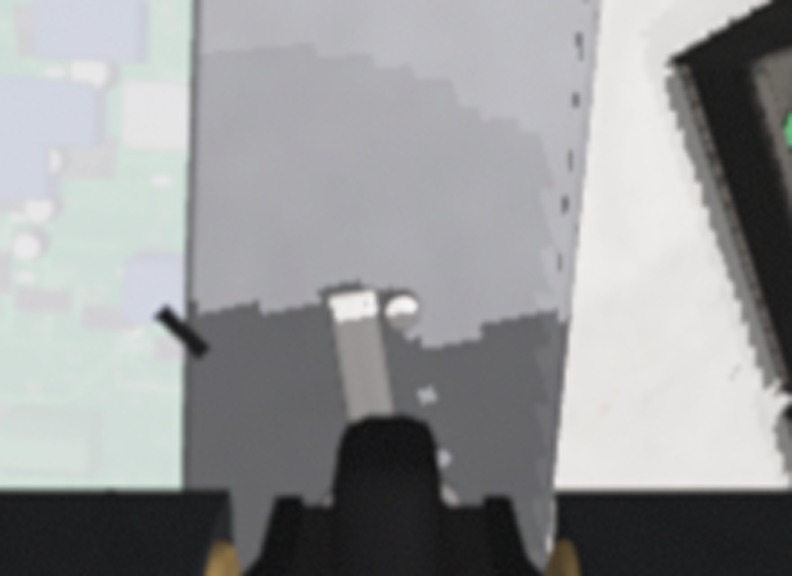

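```bash
python3 - <<'E'
from act import *
w=dict(np.load("g_fr3.npz")); print(stud(w,'fr',(170+353/3.6,100+294/3.6)))
turn(.04);turn(.03)
snap("g_fr4"); w=dict(np.load("g_fr4.npz"))
c=w["img"][100:260,170:390]; cv2.imwrite("pics/c9.png",cv2.resize(c,None,fx=3.6,fy=3.6,interpolation=cv2.INTER_CUBIC))
E
```

```text
(1.273, 36.5)
turn 0.04 t=24.62 q7=-0.659 tauN=0.130 F(U,L,N)=[-2.5  0.2  6.3] w=0.170
turn 0.03 t=24.88 q7=-0.686 tauN=0.214 F(U,L,N)=[-2.2 -1.4  6.1] w=0.168
```

View pics/c9.png

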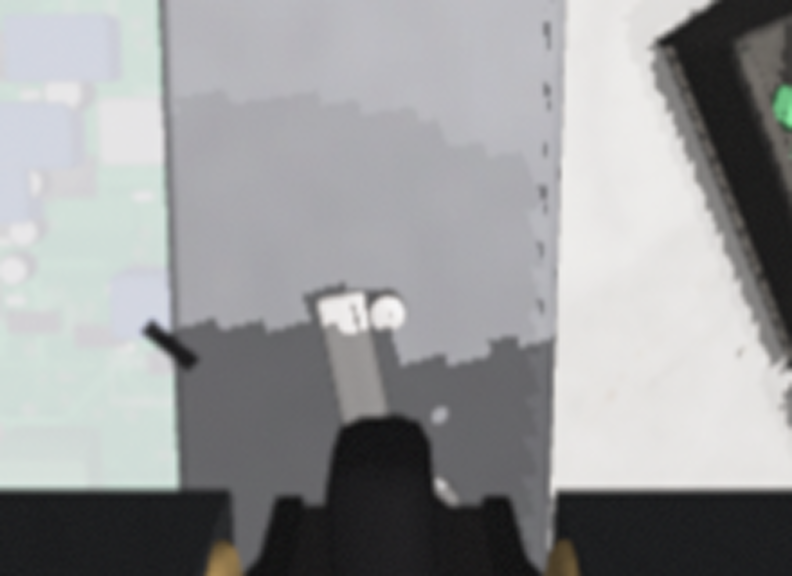

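```bash
cat >> act.py <<'E'
def finish(k,first=.54,maxextra=.2):
    t0=tn(robot.state()); turn(first); b=tn(robot.state()); tot=0
    while tot<maxextra:
        s=turn(.035); tot+=.035
        if tn(s)-b>.10: print("stop felt"); break
E
python3 - <<'E'
from act import *
release(); d=json.load(open("phi.json"))
approach('nl',d['nl']); show("app"); snap("b_nl")
E
```

```text
released t=26.06 q7=-0.539 tauN=-0.029 F(U,L,N)=[ 0.5 -0.1 -0.7] w=0.403
app t=26.81 q7=0.085 tauN=-0.045 F(U,L,N)=[ 0.7 -0.8  0.9] w=0.397
```

View pics/b_nl.png

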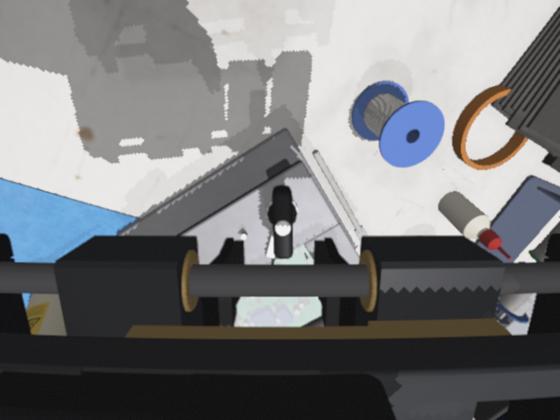

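Wing nl is upright at (283,220) and centred between the jaws, so I'll grip it and finish.

```bash
python3 - <<'E'
from act import *
if grasp('nl'):
    finish('nl')
    snap("g_nl3")
    r=imaging.read_camera("top"); c=(296,210); a=r["img"][c[1]-45:c[1]+45,c[0]-60:c[0]+60]; cv2.imwrite("pics/z_top.png",cv2.resize(a,None,fx=5,fy=5,interpolation=cv2.INTER_CUBIC)); np.savez("z_top.npz",**r)
E
```

```text
down guard=False t=27.51 q7=-0.197 tauN=0.017 F(U,L,N)=[0.5 0.7 0.3] w=0.395
closed t=28.05 q7=-0.197 tauN=-0.019 F(U,L,N)=[ 4.2  3.7 -0.4] w=0.154
turn 0.54 t=28.63 q7=-0.734 tauN=0.019 F(U,L,N)=[-1.5 -0.7  3.5] w=0.155
turn 0.04 t=28.88 q7=-0.767 tauN=0.160 F(U,L,N)=[-1.5 -1.4  1.7] w=0.155
stop felt
```

View pics/g_nl3.png

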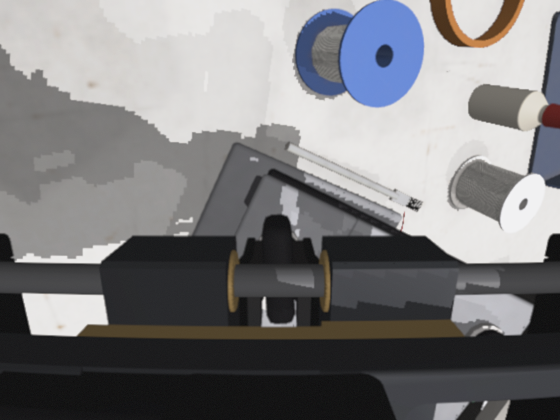

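View pics/z_top.png

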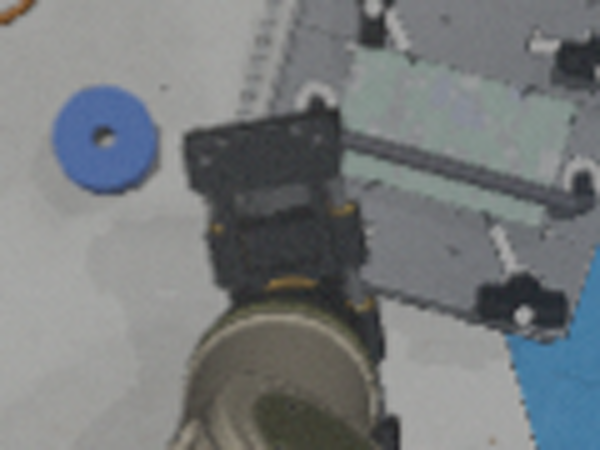

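```bash
python3 - <<'E'
from act import *
turn(.03); turn(.03); save('nl'); release(up=75); snap("r_nl")
d=json.load(open("phi.json"));approach('nr',d['nr']); show("app"); snap("b_nr")
w=dict(np.load("b_nr.npz"))
c=w["img"][0:260,200:560]; cv2.imwrite("pics/c10.png",cv2.resize(c,None,fx=2.2,fy=2.2,interpolation=cv2.INTER_CUBIC))
E
```

```text
turn 0.03 t=29.23 q7=-0.796 tauN=0.140 F(U,L,N)=[-1.3 -0.5  2.6] w=0.154
turn 0.03 t=29.48 q7=-0.825 tauN=0.312 F(U,L,N)=[-1.5 -1.2  2.5] w=0.159
{'fl': -171.47345485224247, 'nr': 101.42222453087926, 'nl': 112.25177073365118, 'fr': 130.2745859906368}
released t=30.67 q7=-0.540 tauN=0.022 F(U,L,N)=[-1.  -0.1 -0.1] w=0.400
app t=31.27 q7=-0.113 tauN=0.008 F(U,L,N)=[0.3 0.5 0.5] w=0.402
```

View pics/b_nr.png

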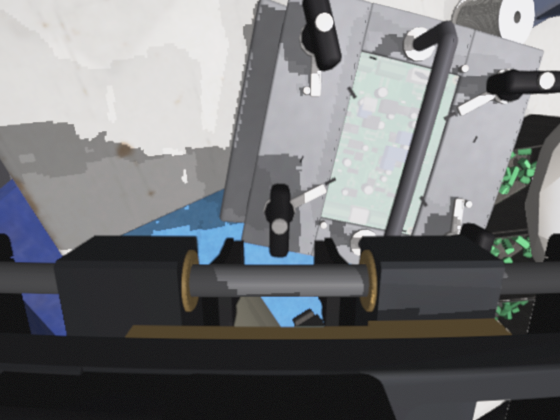

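View pics/r_nl.png

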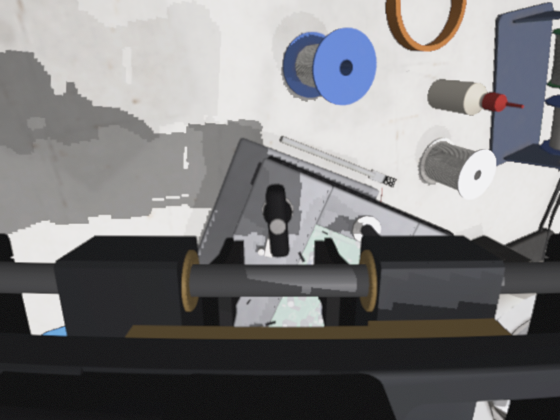

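```bash
python3 - <<'E'
from act import *
w=dict(np.load("b_nr.npz"))
print("nl",stud(w,'nl',(316,95)),"nr",stud(w,'nr',(334,181)),"fl",stud(w,'fl',(460,112)),"fr",stud(w,'fr',(459,200)))
E
```

```text
nl (1.283, 35.4) nr (0.639, 44.9) fl (0.639, 36.5) fr (1.277, 35.8)
```

View pics/c10.png

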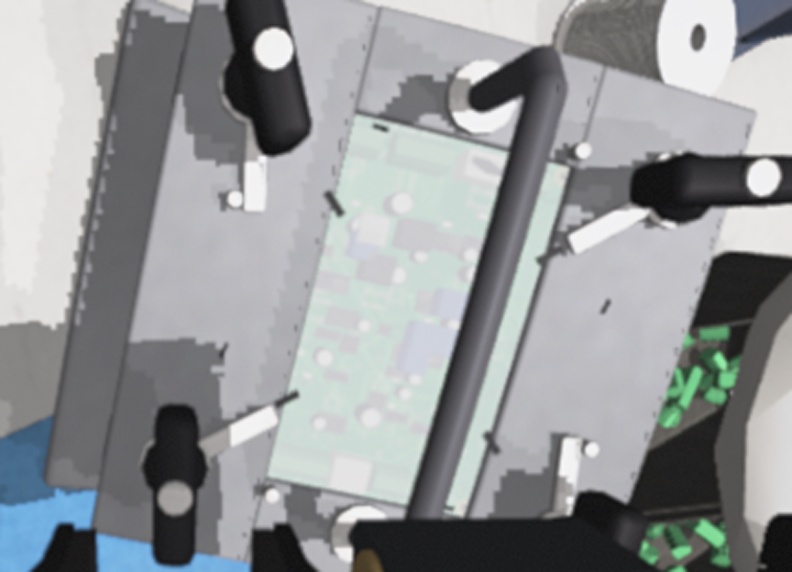

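```bash
python3 - <<'E'
from act import *
if grasp('nr'):
    turn(.3); turn(.25); snap("g_nr3")
    w=dict(np.load("g_nr3.npz"))
    c=w["img"][100:260,170:390]; cv2.imwrite("pics/c11.png",cv2.resize(c,None,fx=3.6,fy=3.6,interpolation=cv2.INTER_CUBIC))
    r=imaging.read_camera("top"); a=r["img"][170:290,280:440]; cv2.imwrite("pics/t11.png",cv2.resize(a,None,fx=5,fy=5,interpolation=cv2.INTER_CUBIC))
    r=imaging.read_camera("scene"); a=r["img"][120:250,270:430]; cv2.imwrite("pics/s11.png",cv2.resize(a,None,fx=4,fy=4,interpolation=cv2.INTER_CUBIC))
E
```

```text
down guard=False t=32.12 q7=-0.527 tauN=-0.024 F(U,L,N)=[-0.2  0.2 -0.1] w=0.404
closed t=32.63 q7=-0.528 tauN=0.032 F(U,L,N)=[-1.5  0.5  1.7] w=0.174
turn 0.30 t=33.02 q7=-0.828 tauN=0.092 F(U,L,N)=[-4.  -0.3  3.9] w=0.172
turn 0.25 t=33.38 q7=-1.079 tauN=0.036 F(U,L,N)=[-4.2  0.3  5.3] w=0.177
```

View pics/c11.png

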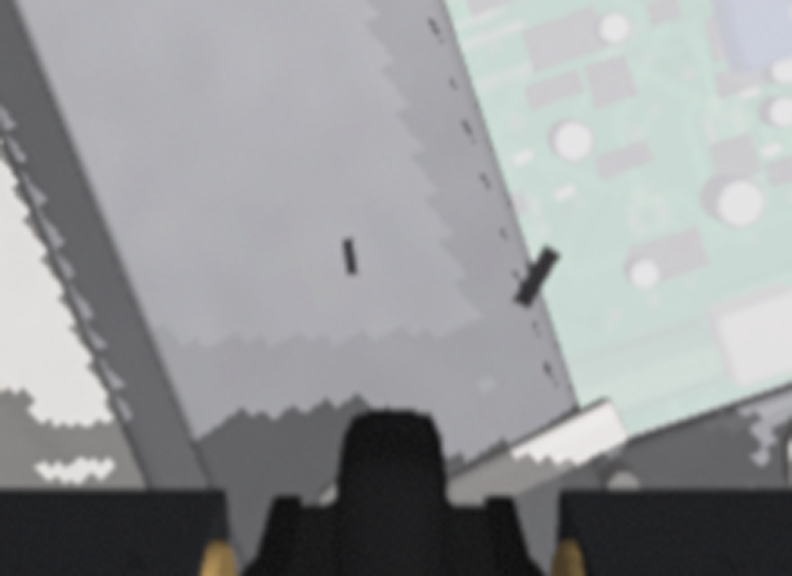

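View pics/t11.png

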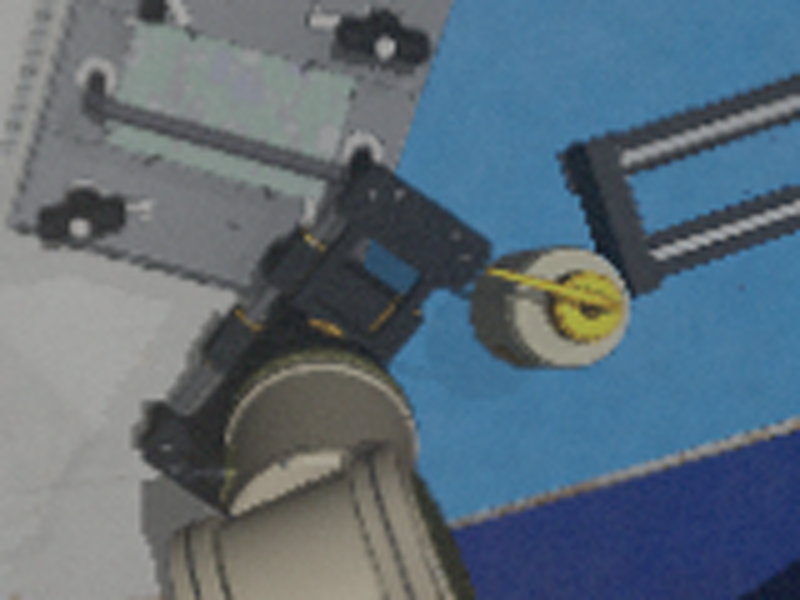

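View pics/s11.png

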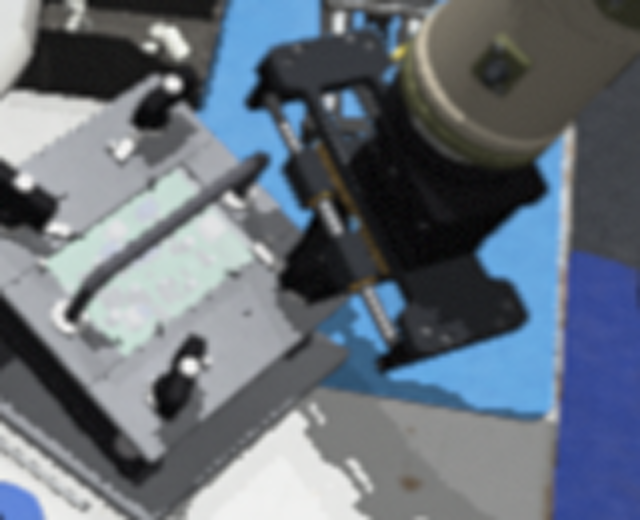

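```bash
python3 - <<'E'
from act import *
w=dict(np.load("g_nr3.npz")); print(stud(w,'nr',(170+610/3.6,100+416/3.6)))
hand.move_gripper(.3)
s=robot.state(); x=R.from_quat(s['ee_rot']).as_matrix()[:,0]
p=K['nr']+H*N+7*x; print(robot.movel(p,rate=60,guard=12))
hand.move_gripper(0.,force=40); show("closed")
turn(.05); turn(.035); 
snap("g_nr4"); w=dict(np.load("g_nr4.npz"))
c=w["img"][100:260,170:390]; cv2.imwrite("pics/c12.png",cv2.resize(c,None,fx=3.6,fy=3.6,interpolation=cv2.INTER_CUBIC))
r=imaging.read_camera("top"); a=r["img"][170:290,280:440]; cv2.imwrite("pics/t12.png",cv2.resize(a,None,fx=5,fy=5,interpolation=cv2.INTER_CUBIC))
E
```

```text
(1.179, 35.2)
False
closed t=34.73 q7=-1.123 tauN=0.002 F(U,L,N)=[-5.2  2.8 -1.8] w=0.179
turn 0.05 t=34.98 q7=-1.171 tauN=0.066 F(U,L,N)=[-3.6  0.8  3.9] w=0.177
turn 0.04 t=35.23 q7=-1.205 tauN=0.051 F(U,L,N)=[-2.3  0.9  5.5] w=0.177
```

View pics/c12.png

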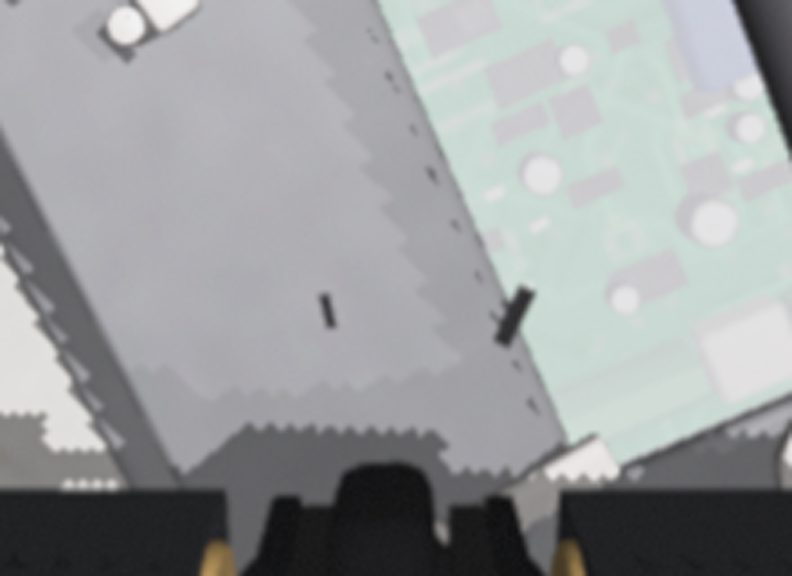

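View pics/t12.png

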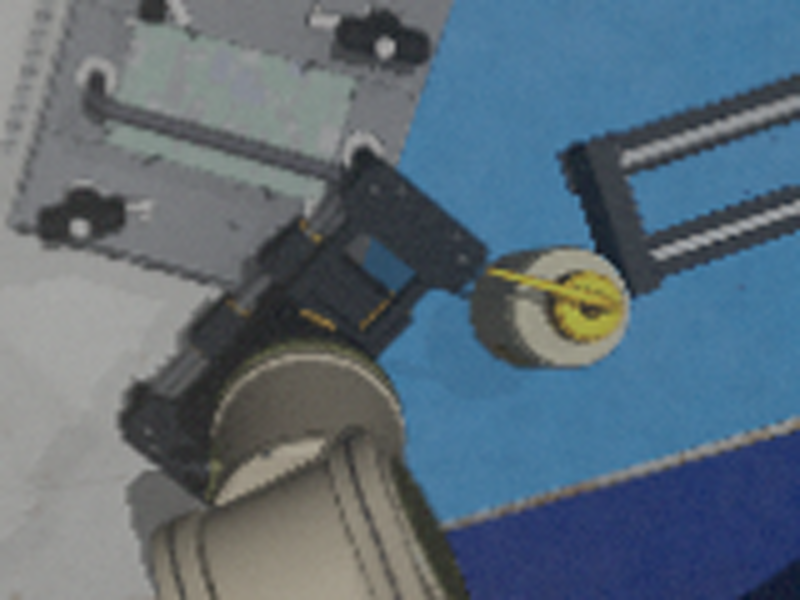

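```bash
python3 - <<'E'
from act import *
w=dict(np.load("g_nr4.npz")); print(stud(w,'nr',(170+596/3.6,100+450/3.6)))
turn(.035); s=show()
turn(.03)
r=imaging.read_camera("top"); a=r["img"][170:290,280:440]; cv2.imwrite("pics/t13.png",cv2.resize(a,None,fx=5,fy=5,interpolation=cv2.INTER_CUBIC))
snap("g_nr5"); w=dict(np.load("g_nr5.npz"))
c=w["img"][100:260,170:390]; cv2.imwrite("pics/c13.png",cv2.resize(c,None,fx=3.6,fy=3.6,interpolation=cv2.INTER_CUBIC))
E
```

```text
(1.183, 34.7)
turn 0.04 t=35.58 q7=-1.239 tauN=0.114 F(U,L,N)=[-1.5  1.   5.6] w=0.175
 t=35.58 q7=-1.239 tauN=0.114 F(U,L,N)=[-1.5  1.   5.6] w=0.175
turn 0.03 t=35.83 q7=-1.268 tauN=0.129 F(U,L,N)=[-1.4  0.3  3.7] w=0.179
```

View pics/t13.png

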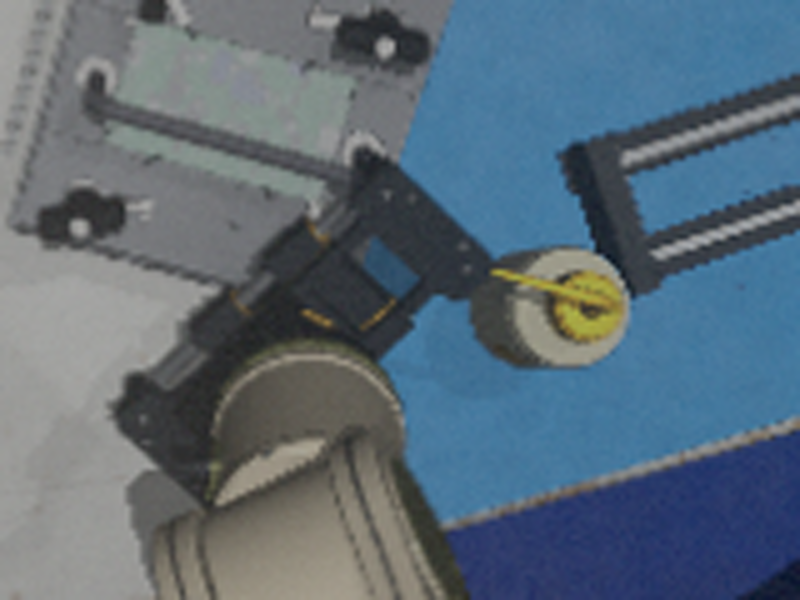

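View pics/c13.png

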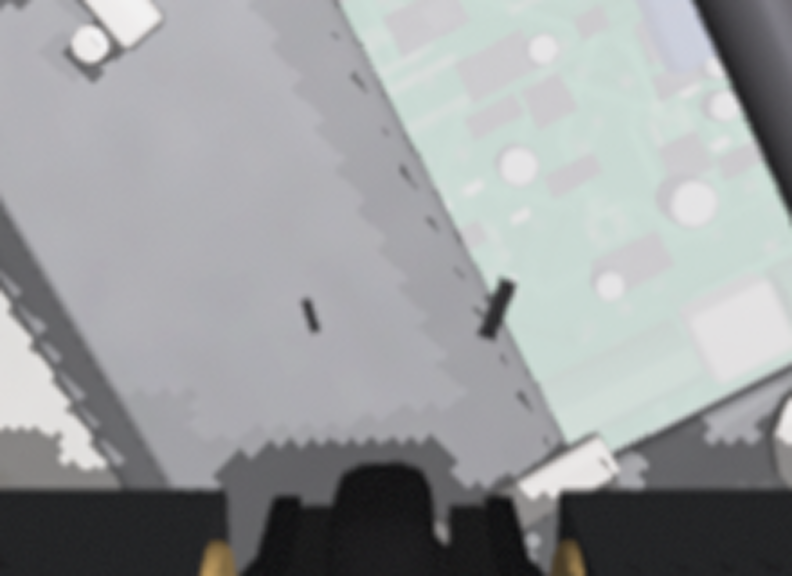

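```bash
python3 - <<'E'
from act import *
for n in ("g_nr3","g_nr4","g_nr5"):
    w=dict(np.load(n+".npz")); p=(612,418) if n=="g_nr3" else (608,450)
    print(n,stud(w,'nr',(170+p[0]/3.6,100+p[1]/3.6)),"half",stud(w,'nr',(170+dict(g_nr3=537,g_nr4=516,g_nr5=497)[n]/3.6,100+dict(g_nr3=277,g_nr4=316,g_nr5=309)[n]/3.6),h=0))
turn(.03);turn(.03); snap("g_nr6")
w=dict(np.load("g_nr6.npz"))
c=w["img"][100:260,170:390]; cv2.imwrite("pics/c14.png",cv2.resize(c,None,fx=3.6,fy=3.6,interpolation=cv2.INTER_CUBIC))
E
```

```text
g_nr3 (1.191, 35.3) half (0.636, 42.2)
g_nr4 (1.211, 36.1) half (0.64, 42.2)
g_nr5 (1.275, 36.0) half (0.633, 42.1)
turn 0.03 t=36.18 q7=-1.297 tauN=0.204 F(U,L,N)=[-2.5 -0.4  7.2] w=0.175
turn 0.03 t=36.43 q7=-1.326 tauN=0.350 F(U,L,N)=[-1.6 -1.4  6.3] w=0.172
```

View pics/c14.png

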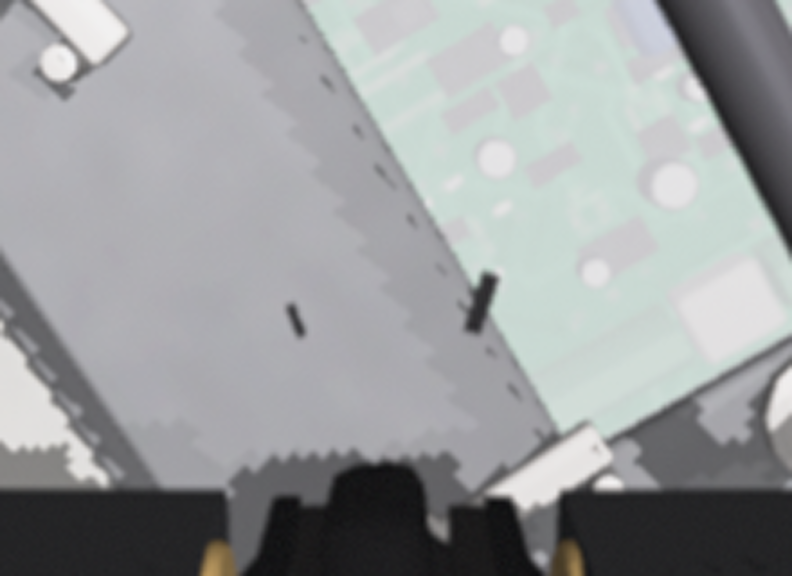

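```bash
python3 - <<'E'
from act import *
release(); d=json.load(open("phi.json")); approach('fl',d['fl']); show("app"); snap("b_fl")
E
```

```text
released t=37.96 q7=-0.858 tauN=-0.003 F(U,L,N)=[-1.   0.5  0.2] w=0.397
app t=39.38 q7=0.737 tauN=-0.039 F(U,L,N)=[-0.2  0.1 -0.3] w=0.400
```

View pics/b_fl.png

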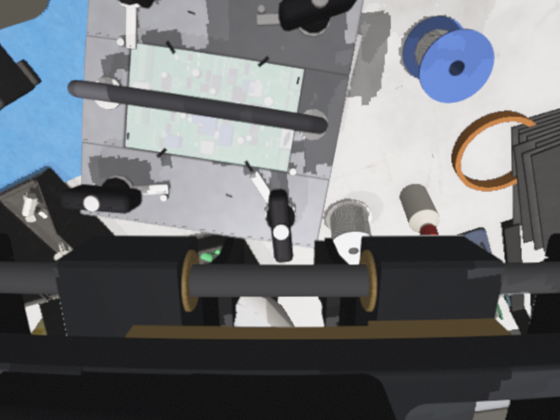

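The nr pointer at (130,45), the fr pointer and the nl pointer are all at their pins. fl's wing at (281,225) is centred between the jaws, so I'll finish fl.

```bash
python3 - <<'E'
from act import *
w=dict(np.load("b_fl.npz")); print("nr",stud(w,'nr',(131,47)),"fr",stud(w,'fr',(166,189)),"nl",stud(w,'nl',(258,19)),"fl",stud(w,'fl',(254,172)))
if grasp('fl'):
    finish('fl',.52,.25); turn(.03); snap("g_fl3")
w=dict(np.load("g_fl3.npz"))
c=w["img"][100:260,170:390]; cv2.imwrite("pics/c15.png",cv2.resize(c,None,fx=3.6,fy=3.6,interpolation=cv2.INTER_CUBIC))
E
```

```text
nr (1.274, 35.1) fr (1.293, 35.5) nl (1.313, 34.7) fl (0.694, 37.1)
down guard=False t=40.08 q7=0.642 tauN=-0.047 F(U,L,N)=[2.  0.2 0.2] w=0.399
closed t=40.60 q7=0.642 tauN=-0.107 F(U,L,N)=[-0.1  3.5  2.3] w=0.166
turn 0.52 t=41.17 q7=0.125 tauN=-0.026 F(U,L,N)=[0.5 1.9 1.8] w=0.163
turn 0.04 t=41.42 q7=0.092 tauN=0.047 F(U,L,N)=[0.3 2.4 2.2] w=0.166
turn 0.04 t=41.67 q7=0.059 tauN=0.073 F(U,L,N)=[0.1 2.  1. ] w=0.166
turn 0.04 t=41.92 q7=0.025 tauN=0.039 F(U,L,N)=[0.2 2.5 0.5] w=0.161
turn 0.04 t=42.17 q7=-0.008 tauN=0.013 F(U,L,N)=[0.6 1.7 1.9] w=0.164
turn 0.04 t=42.42 q7=-0.042 tauN=0.317 F(U,L,N)=[0.6 1.9 0.5] w=0.168
stop felt
turn 0.03 t=42.67 q7=-0.070 tauN=0.497 F(U,L,N)=[0.5 2.6 1.9] w=0.173
```

View pics/c15.png

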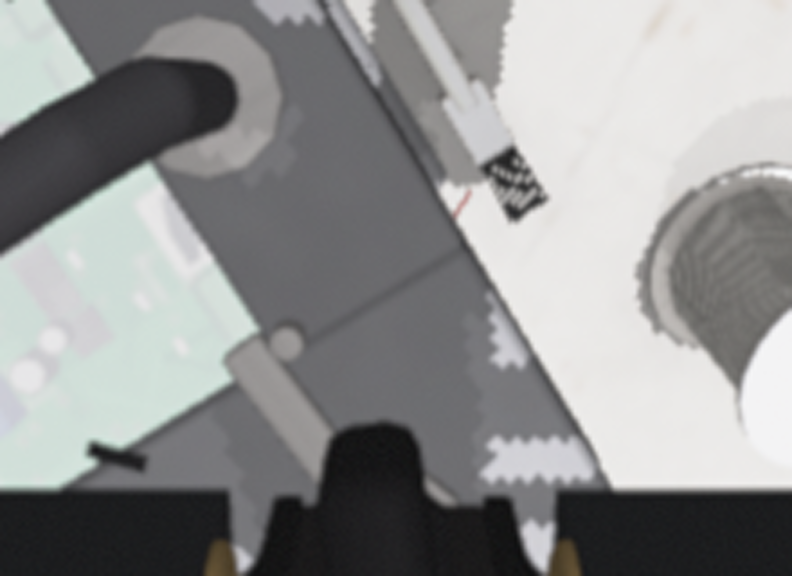

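Torque rose to 0.5 N m and fl's pointer is against its pin. I'll release, withdraw to the overview pose and check everything.

```bash
python3 - <<'E'
from act import *
turn(-.04); release(up=90)
robot.goto([594,32,274],orient(-np.pi).as_quat()); robot.pause(.3); show(); snap("end")
w=imaging.read_camera("top"); cv2.imwrite("pics/topend.png",w["img"])
E
```

```text
turn -0.04 t=42.97 q7=-0.031 tauN=0.166 F(U,L,N)=[0.1 1.1 2.6] w=0.166
released t=44.16 q7=0.089 tauN=-0.042 F(U,L,N)=[ 0.7 -0.3 -1.2] w=0.399
 t=45.29 q7=0.950 tauN=0.007 F(U,L,N)=[ 0.5 -0.3 -0.1] w=0.397
```

View pics/end_o.png

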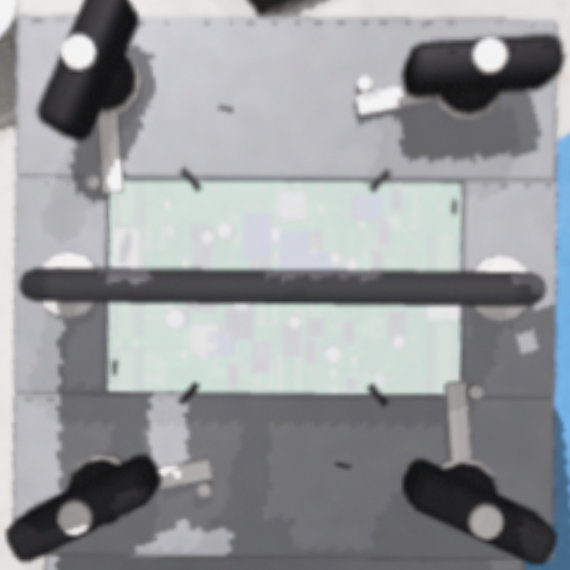

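View pics/topend.png

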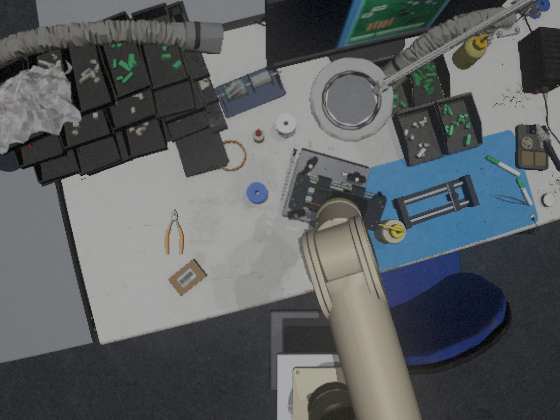

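```bash
python3 - <<'E'
from act import *
for k,(x,y) in dict(fl=(114,190),fr=(358,104),nl=(211,470),nr=(456,382)).items():
    d=M+5*N+px2UL(x,y)[0]*U+px2UL(x,y)[1]*L-K[k]-5*N
    # ortho was made about M
    v=PH[k]+.65-np.arctan2(d@L,d@U); print(k,round(float((v+np.pi)%(2*np.pi)-np.pi),3))
from plant import job
job.close_job()
E
```

```text
fl 1.291
fr 1.286
nl 1.32
nr 1.289
the job is handed in; nothing more can be done
```

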